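Refill the cedar tray and put it away in the drawer

ROBOT

A 6-joint arm with a two-finger parallel gripper is mounted at the origin on the work surface. World frame = base frame: x ahead of the robot, y to its left, z up, the work surface at z = 0. Lengths are in m, angles in rad, forces in N, time in s.
With the tool pointing down it reaches from about 0.25 to 0.775 m from the base axis. Payload 4 kg.
Tool frame: the origin (TCP) lies at the very end of the fingers, on their centre line; the grasp point (between the pads) lies 19 mm behind it; y points along the fingers, x is the direction in which the jaws open and shut, and the axes are right-handed (so a half turn about y gives the same grasp; the last joint's range is limited). The gripper opens to 94 mm and grips with 3 to 60 N. Pads are 16 mm wide; open, the fingers measure 119 mm over their backs; the gripper's body (75 mm by 177 mm) begins 78 mm behind the grasp point.
Start: joints at [1.235, 0.087, 1.371, -0, 1.684, -0.103], TCP at [0.127, 0.535, 0.206] pointing down, gripper open.
Joint ranges: [-3.1, 3.1], [-0.76, 2.03], [0.27, 2.55], [-1.08, 4.22], [0.17, 2.65], [-2.57, 2.57]. Speed limits (rad/s): [2.79, 2.79, 3.14, 3.14, 3.14, 3.14].

INTERFACE

Orientations are given as [roll, pitch, yaw] about the fixed x, y, z axes, in that order (R = Rz(yaw) Ry(pitch) Rx(roll)).
In Python, from bench import robot, snapshot, workorder gives the robot as it stands.
- The arm moves only by the tool play_rows, never from a script. Its argument "steps" is a list of rows, each an object of numbers: "x", "y", "z": the shift along the world's x, y, z in m; "rx", "ry", "rz": the turn, a rotation vector about the world's x, y, z in rad; "hand": the finger opening in m, from 0 to 0.094. A call has 1 to 8 rows; each row shifts and turns the commanded pose from where the row before left it; what a row does not reach is not made up. A row lasts 1/8 s, in which the tool goes at most 62.5 mm and 10.7 degrees, less where a joint would pass 70% of its speed; a pose out of reach is approached as far as the arm can. A call is refused whole if a number of a shift passes 0.0625 or a number of a turn 0.188, either way. A call with a gripper value outside its range is refused whole. The fingers move at their own pace and stop on an object; the grip force is fixed at half the most. Time passes only in rows, so rows that do not move let the fingers close. It gives the time, the measured TCP pose, the force and the opening at its end, in the units of the state.
- robot.get_obs(): the state, without advancing time (a new reading comes with each control period).
- snapshot(name): name is "scene" or "top"; returns a dict with "color" (480x640x3 uint8, red, green, blue), "range_z" (480x640 float32, m along the optical axis (not along the pixel's ray), 0 where there is no reading), "fov_y" (degrees; the focal length in pixels is half the picture's height over the tangent of half this angle, whatever the lens; pixels are square), "cx", "cy" (the principal point, pixels), "T" (4x4, takes a point from camera to world coordinates). Camera axes: x right, y down, z forward; pixel columns grow to the right and rows downward; lengths in m; the calibration is good to about 2 mm. A picture is of the moment at which its call begins.
- workorder.close_job(): hands the job in, once; it reports no verdict.
The state is a dict: "time": time; "joint_positions": joint angles; "qvel": joint speeds; "joint_torque": joint torques, N m; "tool_pos": TCP position; "ee_rot": TCP orientation; "wrist_force": force on the tool from outside, world axes, zero at the start; "wrist_torque": the same for the moment, N m; "width": finger opening in m.
Only numpy, scipy, OpenCV 4.12 (cv2) and the standard library are available. Lean on these libraries where they do the work, as an engineer would, in place of code of your own. Each camera call takes 0.05 s, during which the arm holds its last target.

TASK

With the scoop, transfer every cedar ball from the long wooden box into the small open tray; do not take balls out of the box with the fingers (one that strays onto the dresser may be picked up by hand). When all the balls are in the tray, put the filled tray into the open drawer, seated flat and square inside the rectangle of low rails on its floor, and after that push the drawer fully shut. Also put the scoop back, standing flat on the floor of the empty box, and leave the books, mug and clock where they are.

Things in the scene. Friction and masses are not known exactly. Their poses are not given: they have to be found in the camera images.
- trough: Long open dark wooden box, fixed to the dresser, outside 276 x 80 x 40 mm (x, y, z), walls and floor 6 mm, 68 mm wide inside. Flat floor from x = -120 to +76 mm, then a 45 degree ramp up to the rim at each end. Origin on the underside, midway across; x along the length. At the start the balls lie at its far (+x) end, beyond x = -33 mm; the near end is free for the scoop.
- scoop: Scoop, about 0.15 kg, standing on the dresser: flat-bottomed steel pan 62 mm long (x), 60 mm wide (y), floor 2.5 mm, side walls 3 mm thick, tapering from 36 mm high at the back to nothing at the lip, back wall 46 mm high, open at the +x end. A wooden handle runs back from the back wall to -x. Origin at the centre of the pan's underside.
- scoop_lip (a point): Middle of the front edge (lip) of the scoop's pan, at its underside: 31 mm towards +x from the scoop's origin. Same axes as the scoop.
- scoop_handle (a point): Centre of the scoop's handle, a level bar 90 mm long (x), 16 mm wide (y) and 18 mm high: 88 mm towards -x of the scoop's origin and 62 mm above the pan's underside. Same axes as the scoop.
- tray: Small open plywood tray, about 0.16 kg, loose, outside 116 x 70 x 40 mm (x, y, z), walls and floor 3 mm. Origin at the centre of its underside, x along its length. It can be gripped across its 70 mm width.
- pocket (a point): Centre of the pocket, at the height of the drawer floor, moving with the drawer; x along its length and parallel to the drawer's travel, z up. Inside 121 x 75 mm (x, y), formed by four rails 9 mm high, 7 mm thick. Drawer side walls 99 mm to either side, front panel 70 mm towards -x. The chest's roof is 100 mm above the dresser.
- drawer_front (a point): Point on the outer (-x) face of the drawer's front panel, 55 mm to the +y side of its middle and about 32 mm below the panel's top edge: a free flat spot to push. Its x axis points into the chest. The panel is 234 mm wide; a brass knob of 28 mm diameter sticks out 43 mm at its middle.
- drawer (a joint): How far the drawer of the small wooden chest is pulled out (m): 0 is fully shut; it starts 0.155 to 0.178 open. It slides freely (about 1 N) and stays where it is left.
- books: Stack of four books, about 200 x 130 mm and 90 mm high, not to be disturbed. Origin at the centre of its underside.
- mug: White mug, 80 mm in diameter, 90 mm high, not to be disturbed. Origin at the centre of its underside.
- clock: Small brass alarm clock, 70 mm wide, 78 mm high, not to be disturbed. Origin at the centre of its underside.
- ball1: Smooth round cedar ball, 25 mm in diameter, 11 g, all alike (absent in some starts). Origin at its centre.
- ball2: Smooth round cedar ball, 25 mm in diameter, 11 g, all alike (absent in some starts). Origin at its centre.
- ball3: Smooth round cedar ball, 25 mm in diameter, 11 g, all alike (absent in some starts). Origin at its centre.
- ball4: Smooth round cedar ball, 25 mm in diameter, 11 g, all alike (absent in some starts). Origin at its centre.
- ball5: Smooth round cedar ball, 25 mm in diameter, 11 g, all alike (absent in some starts). Origin at its centre.
- ball6: Smooth round cedar ball, 25 mm in diameter, 11 g, all alike (absent in some starts). Origin at its centre.
- ball7: Smooth round cedar ball, 25 mm in diameter, 11 g, all alike (absent in some starts). Origin at its centre.
- ball8: Smooth round cedar ball, 25 mm in diameter, 11 g, all alike (absent in some starts). Origin at its centre.

How it is judged:
By the outcome, as a careful person would: the job done as asked, in the order asked, and still so for the second after the job is handed in, with the robot touching nothing.
Of ball1, ball2, ball3, ball4, ball5, ball6, ball7, ball8 only 6 to 8 are there at a start; the rules pass over those that are not, and their reading is None.
At some moment in a run one of scoop, tray may be knocked a few centimetres aside while the robot is not near it.
It also fails if it takes over 192 s, if anything falls off the work surface, if the arm or the gripper's body presses on something with over 40 N, if the wrist force passes 120 N, or if a joint passes its speed limit or range.

## Working session

There is one attempt and no reset: what is moved stays moved. The work goes in short steps, Python scripts to look and compute and a tool call to move; the robot and the scene stay as the last step left them, time stands still between calls to the robot, and variables do not carry over. Pictures are saved under pics/ and viewed, and the job is handed in when it is done.

Besides the shell and the picture viewer there is one more tool, called after "Emit:" as name([rows], argument=value, ...), one row to a line, values as JSON. play_rows: Moves the arm, as the interface text tells. Its arguments: {"type":"object","properties":{"steps":{"type":"array"}},"required":["steps"]}

```bash
ls; mkdir -p pics; cat > h.py <<'E'
import numpy as np,cv2
from bench import robot,snapshot,workorder
def snap(n,f=None):
    s=snapshot(n)
    if f: cv2.imwrite('pics/'+f,s['color'][:,:,::-1])
    return s
def K(s):
    f=240/np.tan(np.radians(s['fov_y'])/2); return f,s['cx'],s['cy']
def cloud(s):
    f,cx,cy=K(s); v,u=np.mgrid[:480,:640]; z=s['range_z']
    P=np.stack([(u-cx)/f*z,(v-cy)/f*z,z],-1)
    T=s['T']; W=P@T[:3,:3].T+T[:3,3]; W[z==0]=np.nan
    return W
def ray(s,u,v,h):
    f,cx,cy=K(s);T=s['T']; d=T[:3,:3]@np.array([(u-cx)/f,(v-cy)/f,1]); o=T[:3,3]
    return o+d*(h-o[2])/d[2]
def proj(s,p):
    f,cx,cy=K(s);T=s['T']; c=T[:3,:3].T@(np.array(p)-T[:3,3]); return c[0]/c[2]*f+cx,c[1]/c[2]*f+cy
E
python3 - <<'E'
from h import *
np.set_printoptions(precision=3,suppress=True)
for n in('scene','top'):
    s=snap(n,n+'0.png'); print(n,s['fov_y'],s['cx'],s['cy'],s['T'],(s['range_z']>0).mean())
print(robot.get_obs())
E
```

```text
pics
scene 54.439090173022464 323.5771248813978 239.66482469844212 [[-0.601  0.628 -0.494  1.102]
 [ 0.799  0.464 -0.383  0.316]
 [-0.012 -0.625 -0.781  0.891]
 [ 0.     0.     0.     1.   ]] 0.9960677083333334
top 50.38304055054351 321.0143984587135 233.40548607502748 [[ 0.029 -0.989  0.142  0.416]
 [-1.    -0.028  0.005 -0.091]
 [-0.001 -0.142 -0.99   1.514]
 [ 0.     0.     0.     1.   ]] 0.996044921875
{'time': 0.1, 'joint_positions': array([ 1.235,  0.088,  1.372, -0.   ,  1.684, -0.103]), 'qvel': array([-0.001, -0.   , -0.004, -0.   ,  0.001,  0.001]), 'joint_torque': array([  0.001, -34.125, -30.33 ,   0.072,   0.03 ,  -0.   ]), 'tool_pos': array([0.127, 0.535, 0.204]), 'ee_rot': array([-1.571,  0.002,  1.338]), 'wrist_force': array([ 0.105, -0.153,  0.367]), 'wrist_torque': array([ 0.037,  0.059, -0.048]), 'width': 0.094144756101698}
```

View pics/scene0.png

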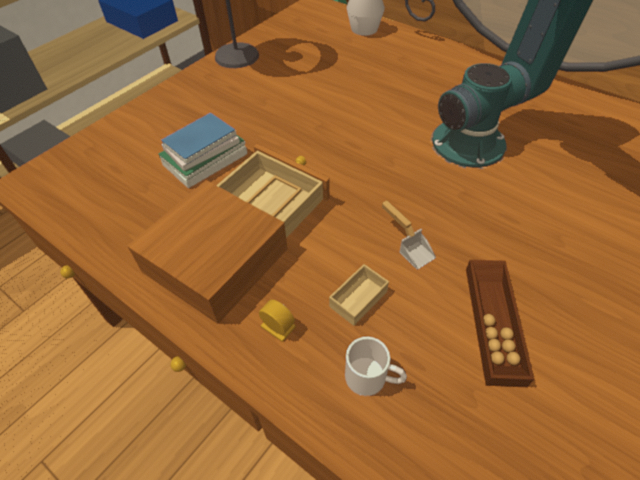

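View pics/top0.png

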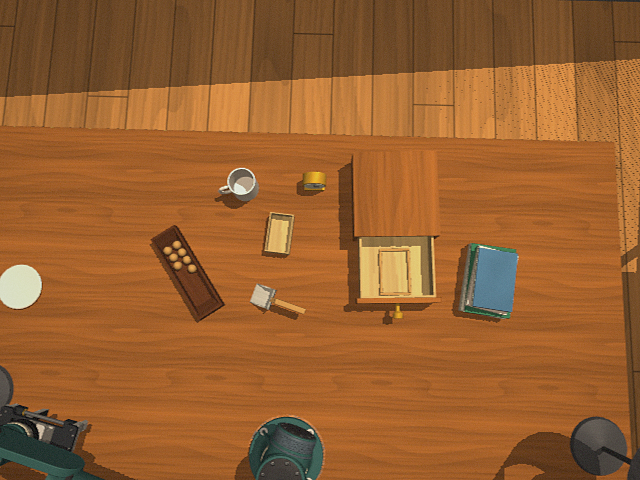

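```bash
python3 - <<'E'
from h import *
np.set_printoptions(precision=3,suppress=True)
s=snap('top'); c=s['color']; W=cloud(s)
cv2.imwrite('pics/t1.png',cv2.resize(c[140:330,140:440,::-1],None,fx=2.6,fy=2.6,interpolation=cv2.INTER_CUBIC))
# height map segment of things
H=W[...,2]
ok=(H>0.006)&(W[...,0]>0.2)&(W[...,0]<1.0)
n,l,st,ce=cv2.connectedComponentsWithStats(ok.astype(np.uint8))
for i in range(1,n):
    if st[i,4]>60:
        p=W[l==i]; print(i,st[i],'z',p[:,2].max(), p[:,:2].min(0),p[:,:2].max(0))
        top=p[p[:,2]>p[:,2].max()-0.008][:,:2].astype(np.float32)
        if len(top)>4: print('   ',cv2.minAreaRect(top), len(top))
E
```

```text
273 [  350   150    92   170 12628] z 0.11016120821644004 [ 0.386 -0.435] [ 0.9   -0.165]
    ((0.7399494051933289, -0.29175108671188354), (0.24415962398052216, 0.23893676698207855), 2.187570810317993) 1557
515 [219 168  40  33 630] z 0.09689668640328297 [0.725 0.109] [0.814 0.219]
    ((0.7649809718132019, 0.14910489320755005), (0.077427938580513, 0.07751155644655228), 59.974761962890625) 73
551 [303 171  24  20 409] z 0.08337289222951849 [ 0.763 -0.094] [ 0.823 -0.025]
    ((0.7847285866737366, -0.058849550783634186), (0.03816116601228714, 0.03432128205895424), 85.45687866210938) 96
1129 [265 212  30  43 299] z 0.048648664177410206 [ 0.566 -0.002] [0.692 0.079]
    ((0.6265743970870972, 0.03833089768886566), (0.06958776712417603, 0.11553475260734558), 84.84010314941406) 51
1282 [ 151  225   74   95 2212] z 0.04865948345138582 [0.37  0.194] [0.641 0.412]
    ((0.5052382349967957, 0.3020705282688141), (0.275581955909729, 0.08055123686790466), 34.23113250732422) 203
1565 [ 458  243   61   76 3576] z 0.0993626364189113 [ 0.398 -0.664] [ 0.615 -0.489]
    ((0.5059159994125366, -0.5703535079956055), (0.1110309585928917, 0.1624215692281723), 82.8985366821289) 764
1818 [   0  265   42   45 1323] z 0.022600048691336028 [0.383 0.73 ] [0.513 0.858]
    ((0.44947394728660583, 0.7919732332229614), (0.12328203022480011, 0.12149997800588608), 22.38084602355957) 202
2029 [253 284  53  30 293] z 0.07803295061734294 [ 0.397 -0.045] [0.477 0.11 ]
    ((0.4153320789337158, -0.0024177730083465576), (0.08834663033485413, 0.015154654160141945), 71.26683807373047) 98
```

View pics/t1.png

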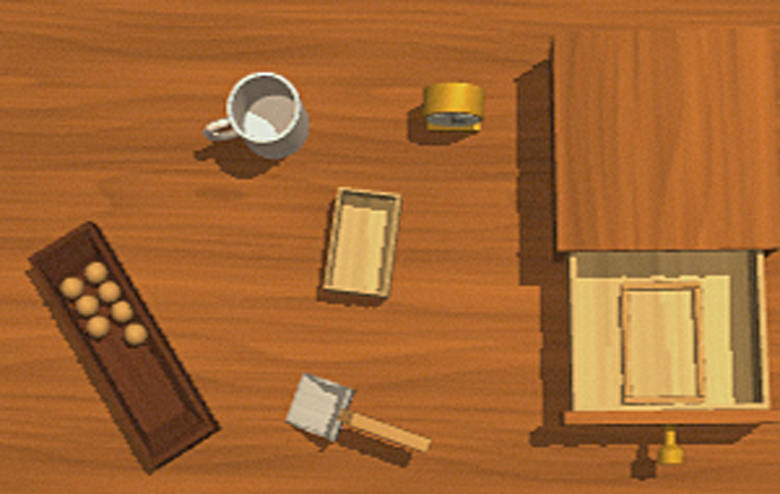

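```bash
python3 - <<'E'
from h import *
np.set_printoptions(precision=4,suppress=True)
s=snap('top'); W=cloud(s); c=s['color']
t=W[330:400,100:240]; print('table z',np.nanmedian(t[...,2]),np.nanstd(t[...,2]))
q=snap('scene','s1.png'); V=cloud(q)
for u,v in[(305,374),(354,390),(334,440),(287,424)]: print('pan',ray(s,u/2.6+140,v/2.6+140,0.0))
# pocket outer rail corners from crop, z ~? 
for u,v in[(622,283),(703,285),(701,404),(622,401)]: print('rail',ray(s,u/2.6+140,v/2.6+140,0.025))
d=W[260:290,368:372];print('drawer floor z',np.nanmedian(W[262:285,388:402,2]),np.nanmedian(W[280:288,365:372,2]))
# scene: handle
H=V[...,2]; m=(H>0.055)&(np.hypot(V[...,0]-.415,V[...,1])<.07)
print('scene handle',cv2.minAreaRect(V[m][:,:2].astype(np.float32)),m.sum(),np.nanmedian(H[m]))
m=(W[...,2]>0.055)&(np.hypot(W[...,0]-.415,W[...,1])<.07)
print('top handle',cv2.minAreaRect(W[m][:,:2].astype(np.float32)),m.sum(),np.nanmedian(W[m][:,2]))
for n,X in(('scene',V),('top',W)):
    m=(X[...,2]>0.034)&(X[...,2]<.05)
    for nm,cx,cy,r in(('trough',.505,.302,.17),('tray',.6266,.038,.075)):
        k=m&(np.hypot(X[...,0]-cx,X[...,1]-cy)<r); print(n,nm,cv2.minAreaRect(X[k][:,:2].astype(np.float32)),np.median(X[k][:,2]))
cv2.imwrite('pics/s2.png',cv2.resize(q['color'][140:400,200:540,::-1],None,fx=2.3,fy=2.3,interpolation=cv2.INTER_CUBIC))
E
```

```text
table z -0.0006948956977175236 0.0033144598853011215
pan [0.4771 0.1011 0.    ]
pan [0.4606 0.0447 0.    ]
pan [0.4039 0.0649 0.    ]
pan [0.4203 0.1188 0.    ]
rail [ 0.5885 -0.255   0.025 ]
rail [ 0.5888 -0.3464  0.025 ]
rail [ 0.4554 -0.3446  0.025 ]
rail [ 0.4562 -0.2567  0.025 ]
drawer floor z 0.021872194643688614 0.021540783933788887
scene handle ((0.4177548587322235, 0.0061139389872550964), (0.09855740517377853, 0.01838386058807373), 72.37162780761719) 331 0.06945908269327306
top handle ((0.41658806800842285, 0.0019260495901107788), (0.09715152531862259, 0.015847185626626015), 71.80836486816406) 195 0.07014098776795841
scene trough ((0.5052847266197205, 0.30560243129730225), (0.2795970141887665, 0.08220602571964264), 34.17308807373047) 0.03989181584122692
scene tray ((0.6271589398384094, 0.040983498096466064), (0.0716165080666542, 0.12006544321775436), 85.23408508300781) 0.04011441384789938
top trough ((0.5055940747261047, 0.30279332399368286), (0.2774226665496826, 0.08193925768136978), 34.08330535888672) 0.03890284745939809
top tray ((0.6270029544830322, 0.03813694044947624), (0.07096203416585922, 0.11734538525342941), 84.81866455078125) 0.03915336145513848
```

View pics/s2.png

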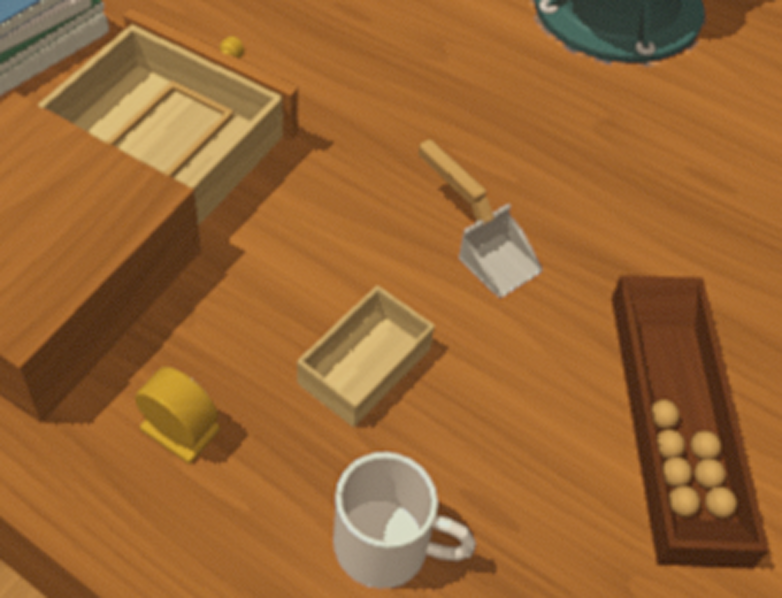

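Emit:
play_rows([
  {"x": 0.033,"y": -0.057,"rz": -0.184},
  {"x": 0.033,"y": -0.057,"rz": -0.184},
  {"x": 0.033,"y": -0.057,"rz": -0.184},
  {"x": 0.033,"y": -0.057,"rz": -0.184},
  {"x": 0.033,"y": -0.057,"rz": -0.184},
  {"x": 0.033,"y": -0.057,"rz": -0.184},
  {"x": 0.033,"y": -0.057,"rz": -0.184},
  {"x": 0.033,"y": -0.057,"rz": -0.184},
])

```text
schema error: expected keys x, y, z, rx, ry, rz, hand
```

Emit:
play_rows([
  {"x": 0.033,"y": -0.057,"rz": -0.184},
  {"rz": 0},
  {"rz": 0},
])

```text
schema error: expected keys x, y, z, rx, ry, rz, hand
```

Emit:
play_rows([
  {"x": 0.033,"y": -0.057,"z": 0,"rx": 0,"ry": 0,"rz": -0.184,"hand": 0.06},
  {"x": 0.033,"y": -0.057,"z": 0,"rx": 0,"ry": 0,"rz": -0.184,"hand": 0.06},
  {"x": 0.033,"y": -0.057,"z": 0,"rx": 0,"ry": 0,"rz": -0.184,"hand": 0.06},
  {"x": 0.033,"y": -0.057,"z": 0,"rx": 0,"ry": 0,"rz": -0.184,"hand": 0.06},
  {"x": 0.033,"y": -0.057,"z": 0,"rx": 0,"ry": 0,"rz": -0.184,"hand": 0.06},
  {"x": 0.033,"y": -0.057,"z": 0,"rx": 0,"ry": 0,"rz": -0.184,"hand": 0.06},
  {"x": 0.033,"y": -0.057,"z": 0,"rx": 0,"ry": 0,"rz": -0.184,"hand": 0.06},
  {"x": 0.033,"y": -0.057,"z": 0,"rx": 0,"ry": 0,"rz": -0.184,"hand": 0.06},
])

```text
time: 1.25
tool_pos: [0.3781, 0.1006, 0.2058]
ee_rot: [-1.57, -0.001, -0.14]
wrist_force: [1.1, 0.4, -0.1]
width: 0.06
```

Emit:
play_rows([
  {"x": 0.033,"y": -0.057,"z": 0,"rx": 0,"ry": 0,"rz": -0.184,"hand": 0.06},
  {"x": 0,"y": 0,"z": 0,"rx": 0,"ry": 0,"rz": 0,"hand": 0.06},
  {"x": 0,"y": 0,"z": 0,"rx": 0,"ry": 0,"rz": 0,"hand": 0.06},
])

```text
time: 1.62
tool_pos: [0.4085, 0.0485, 0.2053]
ee_rot: [-1.57, 0.001, -0.318]
wrist_force: [-1.0, 0.7, 0.2]
width: 0.0596
```

```bash
cat >> h.py <<'E'
def crop(s,f,u0,v0,u1,v1,k):
    cv2.imwrite('pics/'+f,cv2.resize(s['color'][v0:v1,u0:u1,::-1],None,fx=k,fy=k,interpolation=cv2.INTER_CUBIC))
E
python3 - <<'E'
from h import *
s=snap('top');q=snap('scene');crop(q,'a1.png',330,150,530,300,4)
print(robot.get_obs()['tool_pos'])
for n,z in(('scene',q),('top',s)):
    X=cloud(z);m=(X[...,2]>0.058)&(X[...,2]<0.08)&(np.hypot(X[...,0]-.415,X[...,1])<.08); print(n,cv2.minAreaRect(X[m][:,:2].astype(np.float32)),m.sum())
E
```

```text
[0.4082392  0.04956335 0.20555316]
scene ((0.41674622893333435, 0.003187917172908783), (0.09610511362552643, 0.018824497237801552), 72.03421020507812) 303
top ((0.4125393033027649, -0.010084632784128189), (0.07197830826044083, 0.016097895801067352), 72.00176239013672) 144
```

View pics/a1.png

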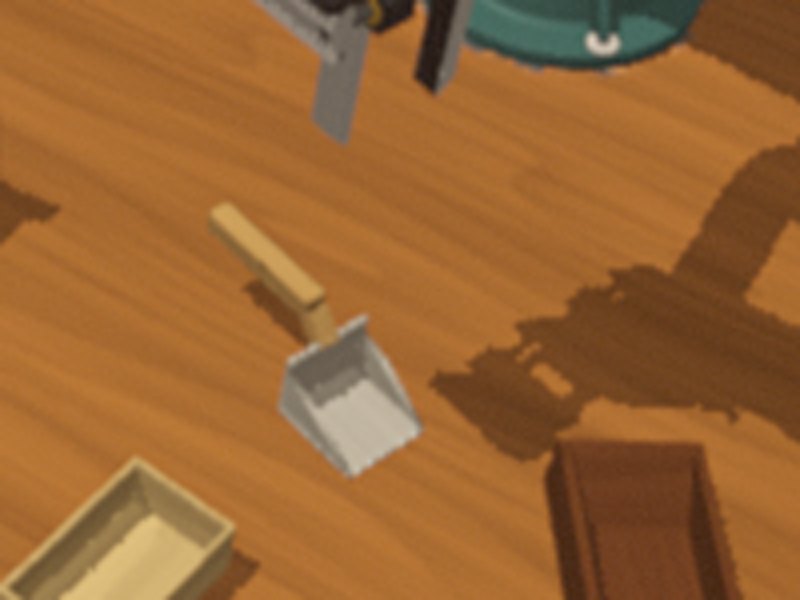

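Emit:
play_rows([
  {"x": 0.015,"y": -0.027,"z": -0.04,"rx": 0,"ry": 0,"rz": 0,"hand": 0.06},
  {"x": 0,"y": 0,"z": -0.05,"rx": 0,"ry": 0,"rz": 0,"hand": 0.06},
  {"x": 0,"y": 0,"z": -0.04,"rx": 0,"ry": 0,"rz": 0,"hand": 0.06},
  {"x": 0,"y": 0,"z": -0.03,"rx": 0,"ry": 0,"rz": 0,"hand": 0.06},
  {"x": 0,"y": 0,"z": 0,"rx": 0,"ry": 0,"rz": 0,"hand": 0.06},
])

```text
time: 2.35
tool_pos: [0.4211, 0.0231, 0.0433]
ee_rot: [-1.572, 0.006, -0.315]
wrist_force: [1.2, -0.9, -0.3]
width: 0.0601
```

Emit:
play_rows([
  {"x": 0,"y": 0,"z": 0,"rx": 0,"ry": 0,"rz": 0,"hand": 0.01},
  {"x": 0,"y": 0,"z": 0,"rx": 0,"ry": 0,"rz": 0,"hand": 0.01},
  {"x": 0,"y": 0,"z": 0,"rx": 0,"ry": 0,"rz": 0,"hand": 0.01},
  {"x": 0,"y": 0,"z": 0,"rx": 0,"ry": 0,"rz": 0,"hand": 0.01},
])

```text
time: 2.85
tool_pos: [0.4242, 0.0213, 0.0462]
ee_rot: [-1.57, -0.001, -0.318]
wrist_force: [-0.7, 1.0, -0.1]
width: 0.0235
```

Emit:
play_rows([
  {"x": 0,"y": 0,"z": 0,"rx": 0,"ry": 0,"rz": 0,"hand": 0.01},
  {"x": 0,"y": 0,"z": 0,"rx": 0,"ry": 0,"rz": 0,"hand": 0.01},
  {"x": 0,"y": 0,"z": 0,"rx": 0,"ry": 0,"rz": 0,"hand": 0.01},
  {"x": 0,"y": 0,"z": 0.03,"rx": 0,"ry": 0,"rz": 0,"hand": 0.01},
  {"x": 0,"y": 0,"z": 0.04,"rx": 0,"ry": 0,"rz": 0,"hand": 0.01},
  {"x": 0,"y": 0,"z": 0.03,"rx": 0,"ry": 0,"rz": 0,"hand": 0.01},
  {"x": 0,"y": 0,"z": 0.0,"rx": 0,"ry": 0,"rz": 0,"hand": 0.01},
])

```text
time: 3.72
tool_pos: [0.4253, 0.0212, 0.1475]
ee_rot: [-1.57, -0.005, -0.318]
wrist_force: [-0.3, 0.3, -0.8]
width: 0.0155
```

Emit:
play_rows([
  {"x": -0.005,"y": 0.04,"z": 0,"rx": 0,"ry": 0,"rz": -0.13,"hand": 0.01},
  {"x": -0.004,"y": 0.045,"z": 0,"rx": 0,"ry": 0,"rz": -0.13,"hand": 0.01},
  {"x": -0.004,"y": 0.045,"z": 0,"rx": 0,"ry": 0,"rz": -0.13,"hand": 0.01},
  {"x": -0.004,"y": 0.045,"z": 0,"rx": 0,"ry": 0,"rz": -0.13,"hand": 0.01},
  {"x": -0.003,"y": 0.04,"z": 0,"rx": 0,"ry": 0,"rz": -0.137,"hand": 0.01},
  {"x": 0,"y": 0,"z": 0,"rx": 0,"ry": 0,"rz": 0,"hand": 0.01},
  {"x": 0,"y": 0,"z": 0,"rx": 0,"ry": 0,"rz": 0,"hand": 0.01},
])

```text
time: 4.6
tool_pos: [0.4028, 0.2356, 0.1436]
ee_rot: [-1.574, -0.0, -0.974]
wrist_force: [0.0, -1.2, -1.7]
width: 0.0153
```

```bash
python3 - <<'E'
from h import *
s=snap('top');q=snap('scene');crop(q,'a2.png',360,170,560,320,4);crop(s,'a3.png',140,200,300,320,5)
print(robot.get_obs()['tool_pos'],robot.get_obs()['ee_rot'],robot.get_obs()['width'])
E
```

```text
[0.40343515 0.23520926 0.14447402] [-1.57276216e+00 -2.05801638e-04 -9.75719890e-01] 0.01565456362194559
```

View pics/a2.png

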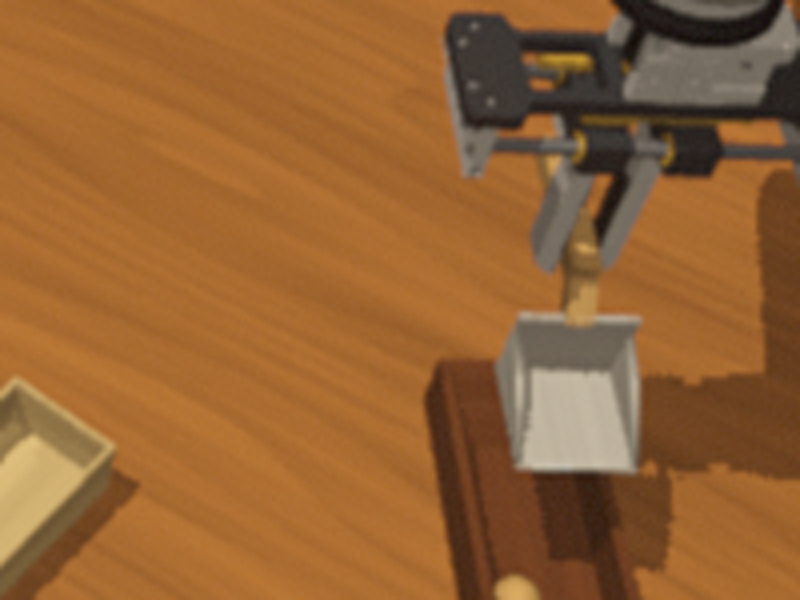

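View pics/a3.png

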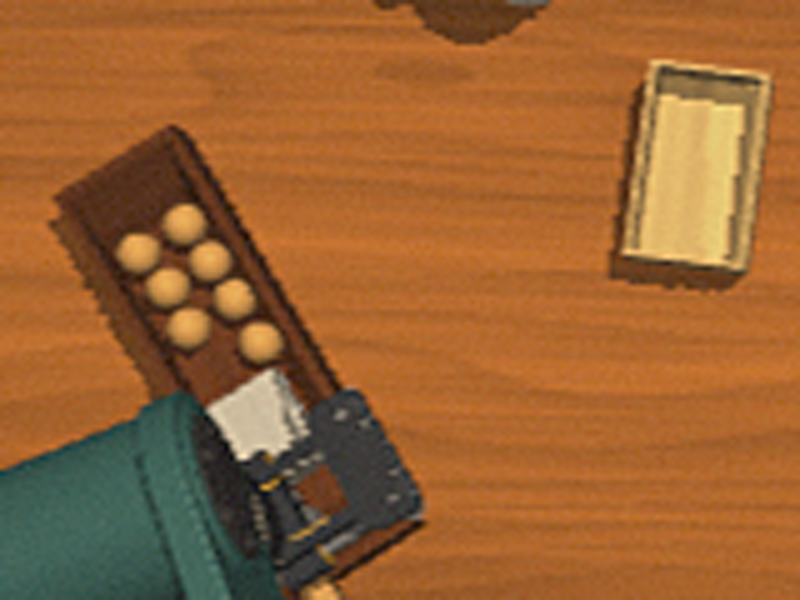

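```bash
cat >> h.py <<'E'
C=np.array([.5054,.3042]); TY=.596
def tro(p): # world->trough centred coords
    d=np.array(p)[:2]-C; c,s=np.cos(TY),np.sin(TY); return np.array([c*d[0]+s*d[1],-s*d[0]+c*d[1]])
E
python3 - <<'E'
from h import *
np.set_printoptions(precision=4,suppress=True)
s=snap('top');q=snap('scene')
for u,v in[(515,473),(637,472)]: print('scene',tro(ray(q,360+u/4,170+v/4,.099)))
for u,v in[(207,408),(270,372)]: print('top',tro(ray(s,140+u/5,200+v/5,.099)))
for n,z in(('scene',q),('top',s)):
    W=cloud(z); col=z['color'].astype(int); g=(abs(col[...,0]-col[...,2])<25)&(col.mean(-1)>110)
    m=g&(abs(W[...,2]-.1)<.008)
    P=W[m][:,:2]; t=np.array([tro(p) for p in P]); k=(abs(t[:,0]+.06)<.06)&(abs(t[:,1])<.06); t=t[k]
    print(n,k.sum(),cv2.minAreaRect(t.astype(np.float32)), np.median(W[m][:,2][k]))
    # trough rim relative
    m=(abs(W[...,2]-.040)<.006); t=np.array([tro(p) for p in W[m]]); k=(abs(t[:,0])<.15)&(abs(t[:,1])<.05)&(t[:,0]>0); print('rim',np.percentile(t[k],[1,99],axis=0))
print(tro(robot.get_obs()['tool_pos']))
E
```

```text
scene [-0.0218 -0.0302]
scene [-0.0249  0.0304]
top [-0.0297  0.0134]
top [-0.0313 -0.0261]
scene 13 ((-0.03486322984099388, -0.00976676493883133), (0.06853936612606049, 0.03029615245759487), 56.598262786865234) 0.10081734882038584
rim [[ 0.0023 -0.0397]
 [ 0.1395  0.0411]]
top 2 ((-0.05109252780675888, -0.010236544534564018), (0.045420095324516296, 0.0), 121.65208435058594) 0.10112483005630402
rim [[ 0.0027 -0.0413]
 [ 0.1378  0.0391]]
[-0.1227  0.    ]
```

Emit:
play_rows([
  {"x": -0.004,"y": -0.003,"z": -0.03,"rx": 0,"ry": 0,"rz": 0,"hand": 0.01},
  {"x": 0,"y": 0,"z": -0.03,"rx": 0,"ry": 0,"rz": 0,"hand": 0.01},
  {"x": 0,"y": 0,"z": -0.02,"rx": 0,"ry": 0,"rz": 0,"hand": 0.01},
  {"x": 0,"y": 0,"z": -0.008,"rx": 0,"ry": 0,"rz": 0,"hand": 0.01},
  {"x": 0,"y": 0,"z": 0,"rx": 0,"ry": 0,"rz": 0,"hand": 0.01},
  {"x": 0,"y": 0,"z": 0,"rx": 0,"ry": 0,"rz": 0,"hand": 0.01},
])

```text
time: 5.55
tool_pos: [0.4006, 0.2336, 0.0587]
ee_rot: [-1.569, -0.001, -0.975]
wrist_force: [-0.3, -0.3, -2.0]
width: 0.0161
```

```bash
python3 - <<'E'
from h import *
s=snap('top');q=snap('scene');crop(q,'a4.png',400,220,560,400,4)
print(robot.get_obs()['tool_pos'],robot.get_obs()['wrist_force'])
E
```

```text
[0.40057468 0.23367467 0.05867977] [ 0.32509795 -0.22621524 -1.32772174]
```

View pics/a4.png

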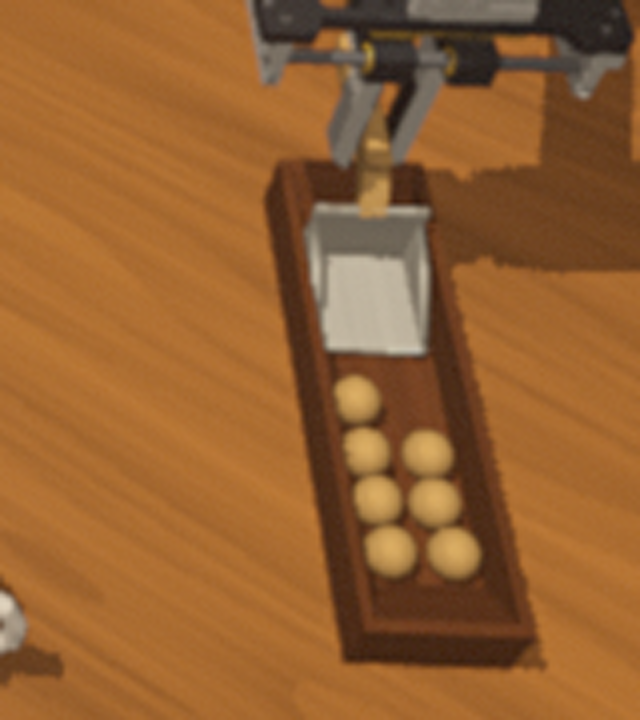

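Emit:
play_rows([
  {"x": -0.001,"y": 0.001,"z": -0.005,"rx": 0,"ry": 0,"rz": 0,"hand": 0.01},
  {"x": 0,"y": 0,"z": -0.001,"rx": 0,"ry": 0,"rz": 0,"hand": 0.01},
  {"x": 0,"y": 0,"z": 0,"rx": 0,"ry": 0,"rz": 0,"hand": 0.01},
])

```text
time: 6.02
tool_pos: [0.3987, 0.2345, 0.0519]
ee_rot: [-1.571, -0.0, -0.975]
wrist_force: [-1.4, -0.9, 1.7]
width: 0.0156
```

Emit:
play_rows([
  {"x": 0,"y": 0,"z": -0.001,"rx": 0,"ry": 0,"rz": 0,"hand": 0.01},
  {"x": 0,"y": 0,"z": 0,"rx": 0,"ry": 0,"rz": 0,"hand": 0.01},
])

```text
time: 6.28
tool_pos: [0.3988, 0.2345, 0.0518]
ee_rot: [-1.57, -0.0, -0.975]
wrist_force: [-4.2, -1.0, 6.2]
width: 0.0157
```

Emit:
play_rows([
  {"x": 0,"y": 0,"z": -0.001,"rx": 0,"ry": 0,"rz": 0,"hand": 0.01},
  {"x": 0,"y": 0,"z": 0,"rx": 0,"ry": 0,"rz": 0,"hand": 0.01},
])

```text
time: 6.52
tool_pos: [0.3988, 0.2345, 0.0518]
ee_rot: [-1.57, -0.0, -0.975]
wrist_force: [-5.8, -3.0, 12.2]
width: 0.0161
```

Emit:
play_rows([
  {"x": 0.0083,"y": 0.0056,"z": 0.001,"rx": 0,"ry": 0,"rz": 0,"hand": 0.01},
  {"x": 0.0083,"y": 0.0056,"z": 0,"rx": 0,"ry": 0,"rz": 0,"hand": 0.01},
  {"x": 0.0083,"y": 0.0056,"z": 0,"rx": 0,"ry": 0,"rz": 0,"hand": 0.01},
  {"x": 0.0083,"y": 0.0056,"z": 0,"rx": 0,"ry": 0,"rz": 0,"hand": 0.01},
  {"x": 0.0083,"y": 0.0056,"z": 0,"rx": 0,"ry": 0,"rz": 0,"hand": 0.01},
  {"x": 0.0083,"y": 0.0056,"z": 0,"rx": 0,"ry": 0,"rz": 0,"hand": 0.01},
  {"x": 0.0083,"y": 0.0056,"z": 0,"rx": 0,"ry": 0,"rz": 0,"hand": 0.01},
  {"x": 0.0083,"y": 0.0056,"z": 0,"rx": 0,"ry": 0,"rz": 0,"hand": 0.01},
])

```text
time: 7.52
tool_pos: [0.4651, 0.2789, 0.0518]
ee_rot: [-1.572, -0.001, -0.975]
wrist_force: [-5.4, -3.3, 8.6]
width: 0.0158
```

```bash
python3 - <<'E'
from h import *
s=snap('top');q=snap('scene');crop(q,'a5.png',400,220,560,400,4)
print(robot.get_obs()['tool_pos'],robot.get_obs()['wrist_force'],tro(robot.get_obs()['tool_pos']))
E
```

```text
[0.46638384 0.27969369 0.05180697] [-1.76588534 -1.52746091  5.20722402] [-0.04604558  0.00162008]
```

View pics/a5.png

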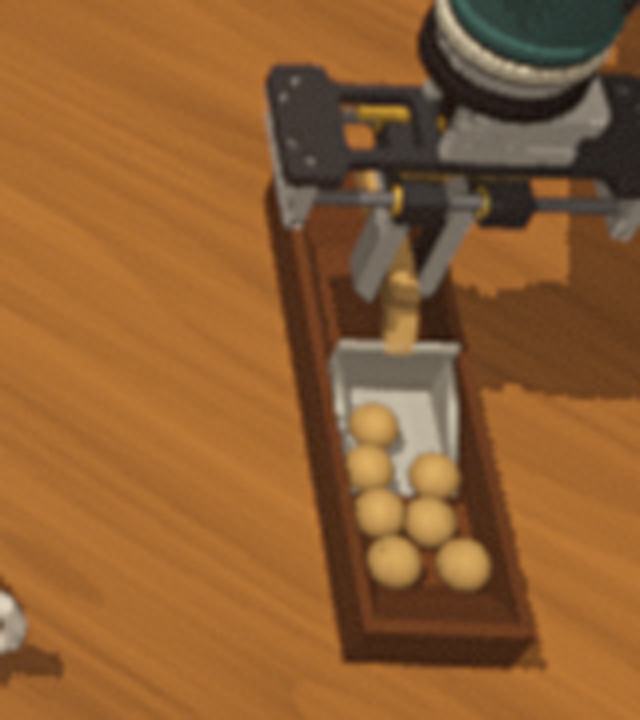

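Emit:
play_rows([
  {"x": 0.005,"y": 0.0034,"z": 0,"rx": 0,"ry": 0,"rz": 0,"hand": 0.01},
  {"x": 0.005,"y": 0.0034,"z": 0,"rx": 0,"ry": 0,"rz": 0,"hand": 0.01},
  {"x": 0.004,"y": 0.0027,"z": 0,"rx": 0,"ry": 0,"rz": 0,"hand": 0.01},
  {"x": 0.003,"y": 0.002,"z": 0,"rx": 0,"ry": 0,"rz": 0,"hand": 0.01},
])

```text
time: 8.12
tool_pos: [0.482, 0.2904, 0.0518]
ee_rot: [-1.572, -0.001, -0.975]
wrist_force: [-4.9, -3.2, 9.1]
width: 0.0156
```

```bash
python3 - <<'E'
from h import *
s=snap('top');q=snap('scene');crop(q,'a6.png',400,220,560,400,4)
print(robot.get_obs()['tool_pos'],robot.get_obs()['wrist_force'],tro(robot.get_obs()['tool_pos']))
E
```

```text
[0.48247964 0.29063609 0.05180434] [-4.53968334 -2.13371093  7.00517336] [-0.02658252  0.00164072]
```

View pics/a6.png

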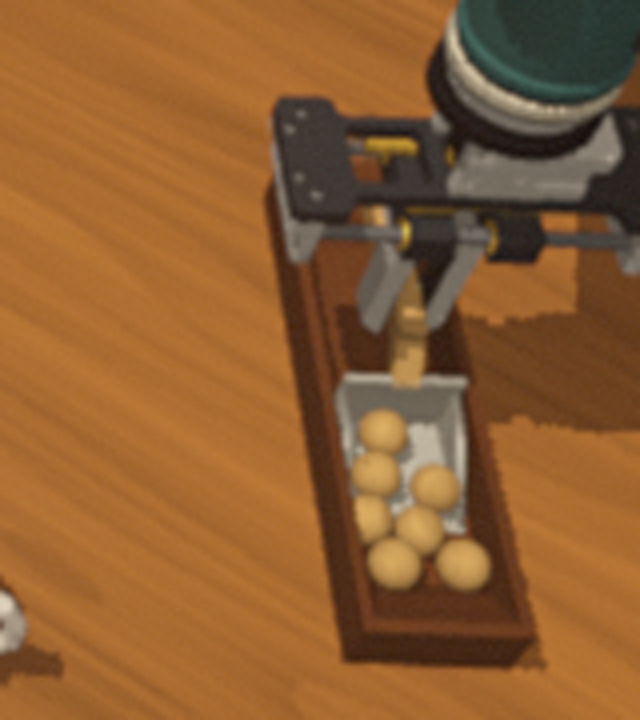

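Emit:
play_rows([
  {"x": 0.004,"y": 0.0027,"z": 0,"rx": 0,"ry": 0,"rz": 0,"hand": 0.01},
  {"x": 0.004,"y": 0.0027,"z": 0,"rx": 0,"ry": 0,"rz": 0,"hand": 0.01},
  {"x": 0,"y": 0,"z": 0,"rx": 0,"ry": 0,"rz": 0,"hand": 0.01},
])

```text
time: 8.6
tool_pos: [0.4893, 0.2955, 0.0518]
ee_rot: [-1.574, -0.0, -0.975]
wrist_force: [-6.3, -3.7, 9.1]
width: 0.0154
```

```bash
python3 - <<'E'
from h import *
s=snap('top');q=snap('scene');crop(q,'a7.png',400,220,560,400,4)
print(robot.get_obs()['tool_pos'],robot.get_obs()['wrist_force'],tro(robot.get_obs()['tool_pos']))
E
```

```text
[0.4892587  0.29545502 0.05179803] [-5.99776508 -3.81833936  9.75274623] [-0.01826722  0.00182346]
```

View pics/a7.png

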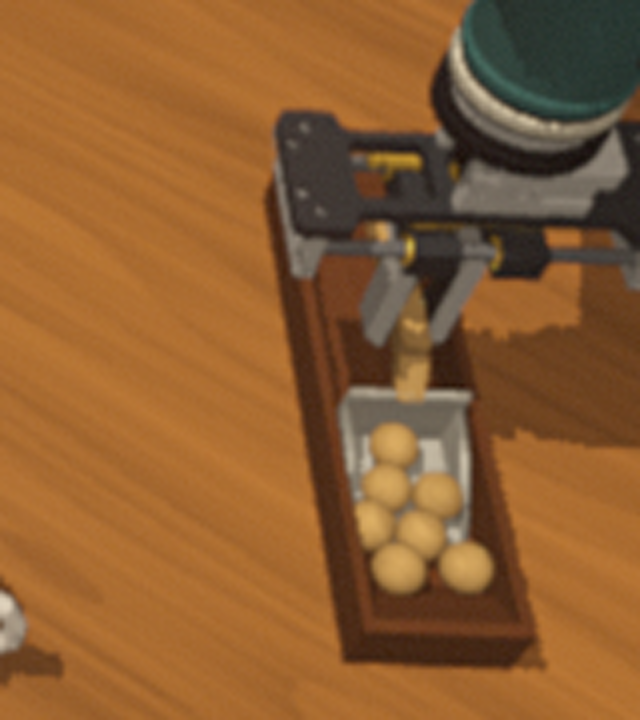

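Emit:
play_rows([
  {"x": -0.003,"y": -0.002,"z": -0.002,"rx": 0.05,"ry": -0.0745,"rz": 0,"hand": 0.01},
  {"x": -0.0035,"y": -0.0025,"z": -0.002,"rx": 0.05,"ry": -0.0745,"rz": 0,"hand": 0.01},
  {"x": -0.0035,"y": -0.0025,"z": -0.001,"rx": 0.05,"ry": -0.0745,"rz": 0,"hand": 0.01},
  {"x": -0.0035,"y": -0.0025,"z": 0.001,"rx": 0.05,"ry": -0.0745,"rz": 0,"hand": 0.01},
  {"x": 0,"y": 0,"z": 0.002,"rx": 0,"ry": 0,"rz": 0,"hand": 0.01},
])

```text
time: 9.32
tool_pos: [0.4737, 0.2851, 0.0458]
ee_rot: [-1.218, -0.001, -0.976]
wrist_force: [0.3, -0.1, -1.5]
width: 0.0157
```

```bash
python3 - <<'E'
from h import *
s=snap('top');q=snap('scene');crop(q,'a8.png',400,220,560,400,4)
print(robot.get_obs()['tool_pos'],robot.get_obs()['wrist_force'],tro(robot.get_obs()['tool_pos']))
E
```

```text
[0.47714926 0.2867315  0.04879607] [-0.11370547  0.52934212 -1.46978512] [-0.03318567  0.00140146]
```

View pics/a8.png

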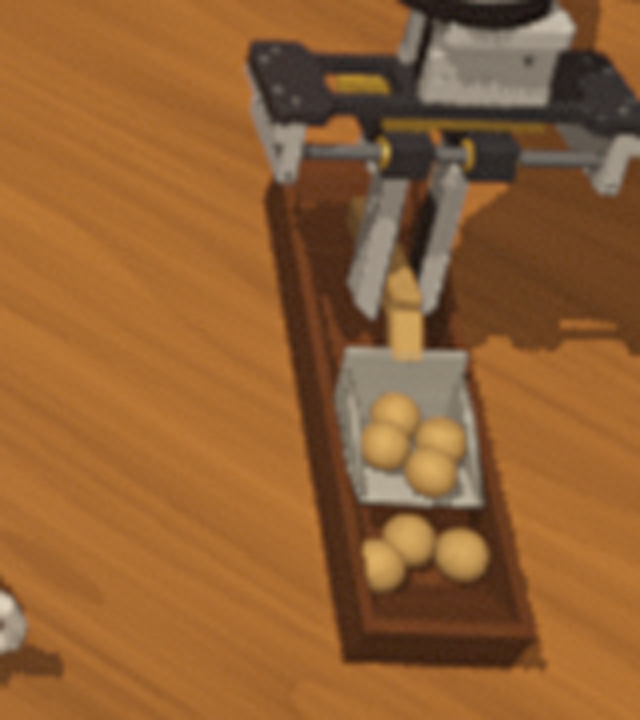

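Emit:
play_rows([
  {"x": 0,"y": 0,"z": 0.01,"rx": 0,"ry": 0,"rz": 0,"hand": 0.01},
  {"x": 0,"y": 0,"z": 0.02,"rx": 0,"ry": 0,"rz": 0,"hand": 0.01},
  {"x": 0,"y": 0,"z": 0.03,"rx": 0,"ry": 0,"rz": 0,"hand": 0.01},
  {"x": 0.003,"y": -0.008,"z": 0.03,"rx": 0,"ry": 0,"rz": 0.02,"hand": 0.01},
  {"x": 0.007,"y": -0.018,"z": 0.015,"rx": 0,"ry": 0,"rz": 0.05,"hand": 0.01},
  {"x": 0.01,"y": -0.028,"z": 0.005,"rx": 0,"ry": 0,"rz": 0.08,"hand": 0.01},
  {"x": 0.014,"y": -0.037,"z": 0,"rx": 0,"ry": 0,"rz": 0.09,"hand": 0.01},
  {"x": 0.016,"y": -0.042,"z": 0,"rx": 0,"ry": 0,"rz": 0.1,"hand": 0.01},
])

```text
time: 10.42
tool_pos: [0.5282, 0.1528, 0.1605]
ee_rot: [-1.21, -0.004, -0.631]
wrist_force: [0.5, 0.1, -1.9]
width: 0.0156
```

Emit:
play_rows([
  {"x": 0.016,"y": -0.042,"z": 0,"rx": 0,"ry": 0,"rz": 0.1,"hand": 0.01},
  {"x": 0.016,"y": -0.042,"z": 0,"rx": 0,"ry": 0,"rz": 0.1,"hand": 0.01},
  {"x": 0.016,"y": -0.042,"z": 0,"rx": 0,"ry": 0,"rz": 0.1,"hand": 0.01},
  {"x": 0.014,"y": -0.037,"z": 0,"rx": 0,"ry": 0,"rz": 0.09,"hand": 0.01},
  {"x": 0.012,"y": -0.03,"z": 0,"rx": 0,"ry": 0,"rz": 0.07,"hand": 0.01},
  {"x": 0.008,"y": -0.021,"z": 0,"rx": 0,"ry": 0,"rz": 0.05,"hand": 0.01},
  {"x": 0.006,"y": -0.016,"z": 0,"rx": 0,"ry": 0,"rz": 0.034,"hand": 0.01},
  {"x": 0.003,"y": -0.009,"z": 0,"rx": 0,"ry": 0,"rz": 0,"hand": 0.01},
])

```text
time: 11.42
tool_pos: [0.6193, -0.087, 0.1589]
ee_rot: [-1.213, -0.003, -0.092]
wrist_force: [0.4, 0.5, -1.4]
width: 0.0158
```

```bash
python3 - <<'E'
from h import *
s=snap('top');q=snap('scene');crop(q,'b1.png',320,180,520,330,4);crop(s,'b2.png',200,180,340,320,4)
print(robot.get_obs()['tool_pos'],robot.get_obs()['ee_rot'])
E
```

```text
[ 0.61864592 -0.086547    0.15870419] [-1.21287933 -0.00260155 -0.092704  ]
```

View pics/b1.png

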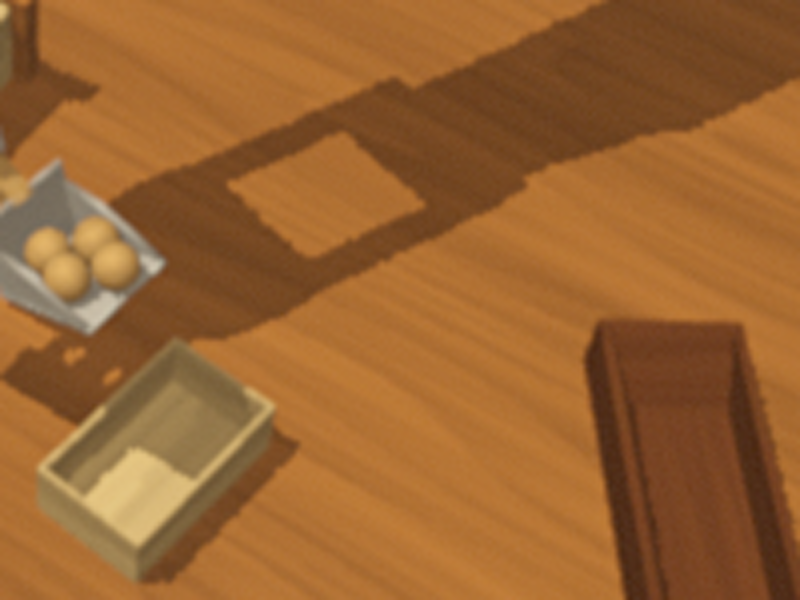

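View pics/b2.png

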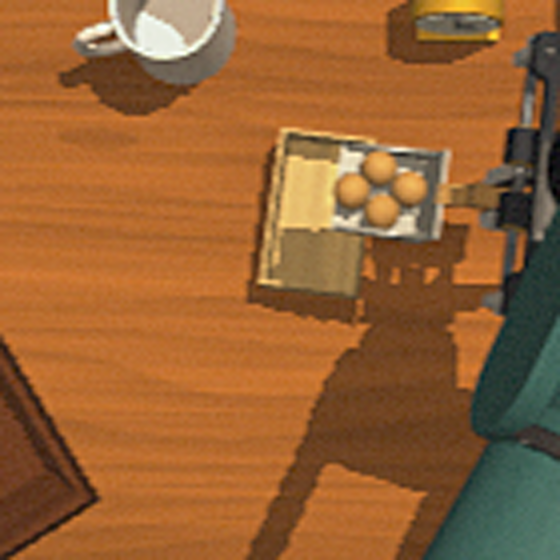

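Emit:
play_rows([
  {"x": 0,"y": 0.0015,"z": -0.017,"rx": -0.065,"ry": 0.006,"rz": 0,"hand": 0.01},
  {"x": 0,"y": 0.0015,"z": -0.02,"rx": -0.065,"ry": 0.006,"rz": 0,"hand": 0.01},
  {"x": 0,"y": 0.0015,"z": -0.02,"rx": -0.065,"ry": 0.006,"rz": 0,"hand": 0.01},
  {"x": 0,"y": 0.0015,"z": -0.012,"rx": -0.065,"ry": 0.006,"rz": 0,"hand": 0.01},
  {"x": 0,"y": 0.002,"z": 0.004,"rx": -0.05,"ry": 0.005,"rz": 0,"hand": 0.01},
  {"x": 0,"y": 0.002,"z": 0.005,"rx": -0.05,"ry": 0.005,"rz": 0,"hand": 0.01},
])

```text
time: 12.28
tool_pos: [0.6174, -0.0741, 0.0988]
ee_rot: [-1.574, -0.001, -0.09]
wrist_force: [0.5, 0.9, -1.6]
width: 0.0156
```

```bash
python3 - <<'E'
from h import *
s=snap('top');q=snap('scene');crop(q,'b3.png',300,180,460,330,4);crop(s,'b4.png',200,180,340,320,4)
print(robot.get_obs()['tool_pos'],robot.get_obs()['ee_rot'])
E
```

```text
[ 0.61821021 -0.07303514  0.09985753] [-1.57276781 -0.00275661 -0.08795921]
```

View pics/b3.png

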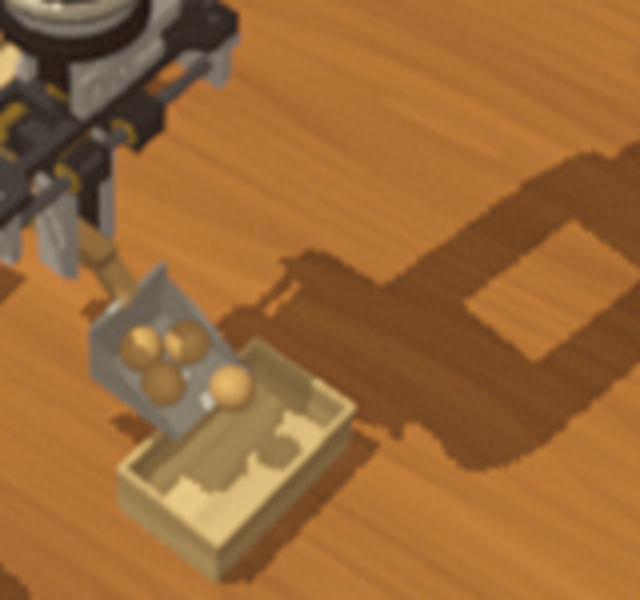

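Emit:
play_rows([
  {"x": 0,"y": 0.002,"z": 0.003,"rx": -0.05,"ry": 0.005,"rz": 0,"hand": 0.01},
  {"x": 0,"y": 0.002,"z": 0.003,"rx": -0.05,"ry": 0.005,"rz": 0,"hand": 0.01},
  {"x": 0,"y": 0.0025,"z": 0.004,"rx": -0.05,"ry": 0.005,"rz": 0,"hand": 0.01},
  {"x": 0,"y": 0.0025,"z": 0.004,"rx": -0.05,"ry": 0.005,"rz": 0,"hand": 0.01},
  {"x": 0,"y": 0.003,"z": 0.0045,"rx": -0.05,"ry": 0.005,"rz": 0,"hand": 0.01},
  {"x": 0,"y": 0.003,"z": 0.0045,"rx": -0.05,"ry": 0.005,"rz": 0,"hand": 0.01},
  {"x": 0,"y": 0.003,"z": 0.0045,"rx": -0.05,"ry": 0.005,"rz": 0,"hand": 0.01},
  {"x": 0,"y": 0.003,"z": 0.0045,"rx": -0.05,"ry": 0.005,"rz": 0,"hand": 0.01},
])

```text
time: 13.38
tool_pos: [0.6175, -0.0539, 0.1307]
ee_rot: [-1.975, 0.003, -0.092]
wrist_force: [0.1, -0.4, -1.5]
width: 0.0158
```

```bash
python3 - <<'E'
from h import *
s=snap('top');q=snap('scene');crop(q,'b5.png',300,180,460,330,4);crop(s,'b6.png',200,180,340,320,4)
print(robot.get_obs()['tool_pos'],robot.get_obs()['ee_rot'])
E
```

```text
[ 0.61768522 -0.05271176  0.13030251] [-1.97356327  0.00319864 -0.08943399]
```

View pics/b5.png

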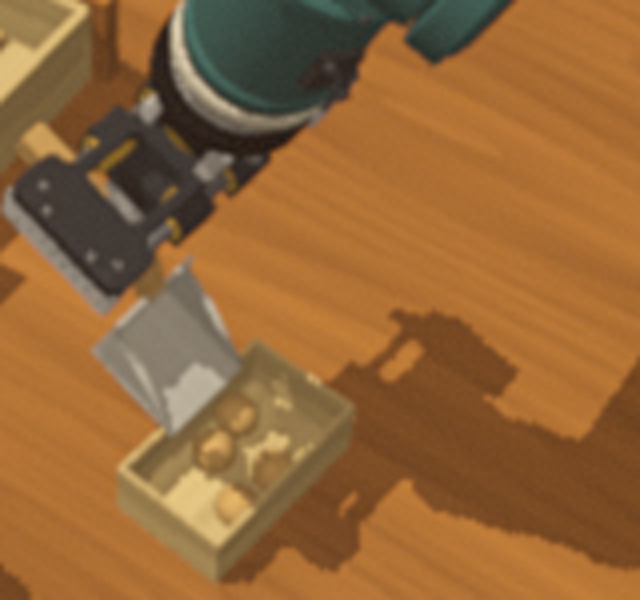

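Emit:
play_rows([
  {"x": 0,"y": -0.005,"z": 0.015,"rx": 0.1,"ry": -0.009,"rz": 0,"hand": 0.01},
  {"x": 0,"y": -0.005,"z": 0.01,"rx": 0.1,"ry": -0.009,"rz": 0,"hand": 0.01},
  {"x": -0.005,"y": -0.003,"z": 0.01,"rx": 0.1,"ry": -0.009,"rz": 0,"hand": 0.01},
  {"x": -0.01,"y": 0,"z": 0.005,"rx": 0.1,"ry": -0.009,"rz": 0,"hand": 0.01},
  {"x": -0.02,"y": 0.01,"z": 0,"rx": 0,"ry": 0,"rz": -0.08,"hand": 0.01},
  {"x": -0.027,"y": 0.04,"z": 0,"rx": 0,"ry": 0,"rz": -0.12,"hand": 0.01},
  {"x": -0.027,"y": 0.04,"z": 0,"rx": 0,"ry": 0,"rz": -0.12,"hand": 0.01},
  {"x": -0.027,"y": 0.04,"z": 0,"rx": 0,"ry": 0,"rz": -0.12,"hand": 0.01},
])

```text
time: 14.48
tool_pos: [0.5007, 0.0632, 0.1708]
ee_rot: [-1.572, 0.003, -0.535]
wrist_force: [0.5, 0.9, -0.7]
width: 0.0161
```

Emit:
play_rows([
  {"x": -0.027,"y": 0.04,"z": 0,"rx": 0,"ry": 0,"rz": -0.12,"hand": 0.01},
  {"x": -0.027,"y": 0.04,"z": 0,"rx": 0,"ry": 0,"rz": -0.12,"hand": 0.01},
  {"x": -0.026,"y": 0.04,"z": 0,"rx": 0,"ry": 0,"rz": -0.12,"hand": 0.01},
  {"x": -0.02,"y": 0.035,"z": 0,"rx": 0,"ry": 0,"rz": -0.08,"hand": 0.01},
  {"x": 0,"y": 0.01,"z": 0,"rx": 0,"ry": 0,"rz": 0,"hand": 0.01},
  {"x": 0,"y": 0,"z": 0,"rx": 0,"ry": 0,"rz": 0,"hand": 0.01},
])

```text
time: 15.22
tool_pos: [0.402, 0.2274, 0.1707]
ee_rot: [-1.573, 0.003, -0.969]
wrist_force: [-0.2, -0.8, -1.0]
width: 0.0158
```

```bash
python3 - <<'E'
from h import *
s=snap('top');q=snap('scene');crop(q,'b7.png',320,200,560,400,3);crop(s,'b8.png',130,180,300,320,4)
print(robot.get_obs()['tool_pos'],robot.get_obs()['ee_rot'],tro(robot.get_obs()['tool_pos']))
E
```

```text
[0.40229779 0.22661275 0.17045691] [-1.5740816   0.00286054 -0.97099195] [-0.12887867 -0.0063352 ]
```

View pics/b7.png

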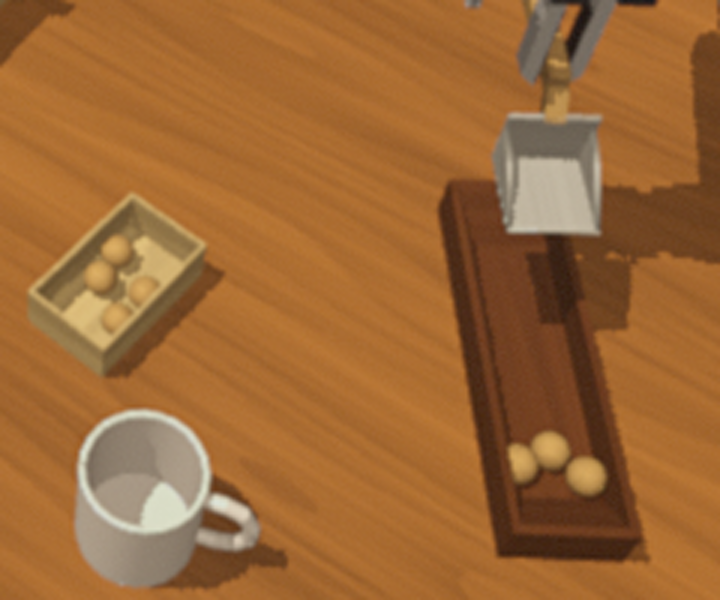

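Emit:
play_rows([
  {"x": 0.004,"y": 0.012,"z": -0.02,"rx": 0,"ry": 0,"rz": -0.004,"hand": 0.01},
  {"x": 0,"y": 0,"z": -0.04,"rx": 0,"ry": 0,"rz": 0,"hand": 0.01},
  {"x": 0,"y": 0,"z": -0.035,"rx": 0,"ry": 0,"rz": 0,"hand": 0.01},
  {"x": 0,"y": 0,"z": -0.015,"rx": 0,"ry": 0,"rz": 0,"hand": 0.01},
  {"x": 0,"y": 0,"z": 0,"rx": 0,"ry": 0,"rz": 0,"hand": 0.01},
  {"x": 0,"y": 0,"z": 0,"rx": 0,"ry": 0,"rz": 0,"hand": 0.01},
])

```text
time: 16.08
tool_pos: [0.4071, 0.2398, 0.0622]
ee_rot: [-1.571, 0.003, -0.975]
wrist_force: [-0.0, -0.0, -0.2]
width: 0.0158
```

```bash
python3 - <<'E'
from h import *
s=snap('top');q=snap('scene');crop(q,'b9.png',400,220,560,400,4)
print(robot.get_obs()['tool_pos'],robot.get_obs()['wrist_force'],tro(robot.get_obs()['tool_pos']))
E
```

```text
[0.40695377 0.24002798 0.06232673] [ 0.66009086 -0.63048832 -2.44781704] [-0.11749498  0.00215351]
```

View pics/b9.png

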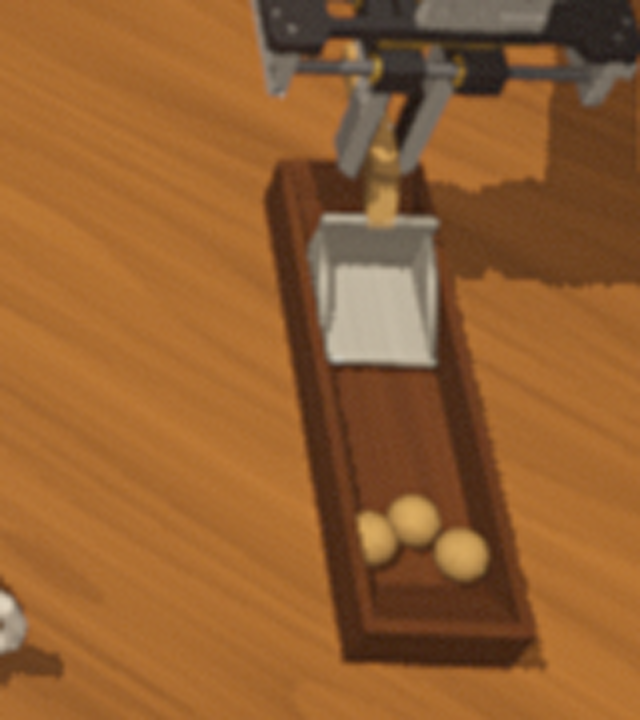

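Emit:
play_rows([
  {"x": 0,"y": 0,"z": -0.009,"rx": 0,"ry": 0,"rz": 0,"hand": 0.01},
  {"x": 0,"y": 0,"z": -0.0025,"rx": 0,"ry": 0,"rz": 0,"hand": 0.01},
  {"x": 0.0124,"y": 0.0084,"z": 0,"rx": 0,"ry": 0,"rz": 0,"hand": 0.01},
  {"x": 0.0124,"y": 0.0084,"z": 0,"rx": 0,"ry": 0,"rz": 0,"hand": 0.01},
  {"x": 0.0124,"y": 0.0084,"z": 0,"rx": 0,"ry": 0,"rz": 0,"hand": 0.01},
  {"x": 0.0124,"y": 0.0084,"z": 0,"rx": 0,"ry": 0,"rz": 0,"hand": 0.01},
  {"x": 0.0083,"y": 0.0056,"z": 0,"rx": 0,"ry": 0,"rz": 0,"hand": 0.01},
  {"x": 0.0083,"y": 0.0056,"z": 0,"rx": 0,"ry": 0,"rz": 0,"hand": 0.01},
])

```text
time: 17.18
tool_pos: [0.4716, 0.284, 0.0513]
ee_rot: [-1.575, 0.002, -0.974]
wrist_force: [-5.6, -4.9, 11.6]
width: 0.0157
```

Emit:
play_rows([
  {"x": 0.0066,"y": 0.0045,"z": 0,"rx": 0,"ry": 0,"rz": 0,"hand": 0.01},
  {"x": 0.0066,"y": 0.0045,"z": 0,"rx": 0,"ry": 0,"rz": 0,"hand": 0.01},
  {"x": 0.005,"y": 0.0034,"z": 0,"rx": 0,"ry": 0,"rz": 0,"hand": 0.01},
  {"x": 0.005,"y": 0.0034,"z": 0,"rx": 0,"ry": 0,"rz": 0,"hand": 0.01},
])

```text
time: 17.68
tool_pos: [0.4946, 0.2996, 0.0513]
ee_rot: [-1.575, 0.002, -0.974]
wrist_force: [-5.6, -4.1, 10.0]
width: 0.0157
```

```bash
python3 - <<'E'
from h import *
s=snap('top');q=snap('scene');crop(q,'c1.png',400,220,560,400,4)
print(robot.get_obs()['tool_pos'],robot.get_obs()['wrist_force'],tro(robot.get_obs()['tool_pos']))
E
```

```text
[0.49530588 0.30006664 0.05122732] [-3.95568781 -2.77039823  8.61545292] [-0.01067397  0.00224549]
```

View pics/c1.png

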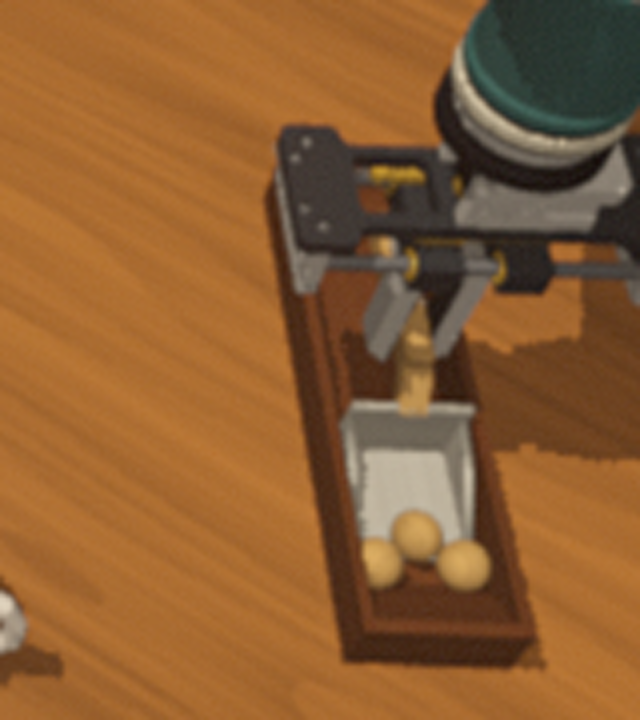

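Lip is about to pass under the last balls; push on toward the ramp.

Emit:
play_rows([
  {"x": 0.0041,"y": 0.0028,"z": 0,"rx": 0,"ry": 0,"rz": 0,"hand": 0.01},
  {"x": 0.0041,"y": 0.0028,"z": 0,"rx": 0,"ry": 0,"rz": 0,"hand": 0.01},
  {"x": 0,"y": 0,"z": 0,"rx": 0,"ry": 0,"rz": 0,"hand": 0.01},
])

```text
time: 18.15
tool_pos: [0.5032, 0.3055, 0.0513]
ee_rot: [-1.574, 0.002, -0.974]
wrist_force: [-3.9, -3.8, 8.6]
width: 0.0157
```

```bash
python3 - <<'E'
from h import *
s=snap('top');q=snap('scene');crop(q,'c2.png',400,220,560,400,4)
print(robot.get_obs()['tool_pos'],robot.get_obs()['wrist_force'],tro(robot.get_obs()['tool_pos']))
E
```

```text
[0.50319175 0.30549526 0.05122408] [-3.73974802 -2.36385909  9.2411505 ] [-0.00110045  0.00231152]
```

View pics/c2.png

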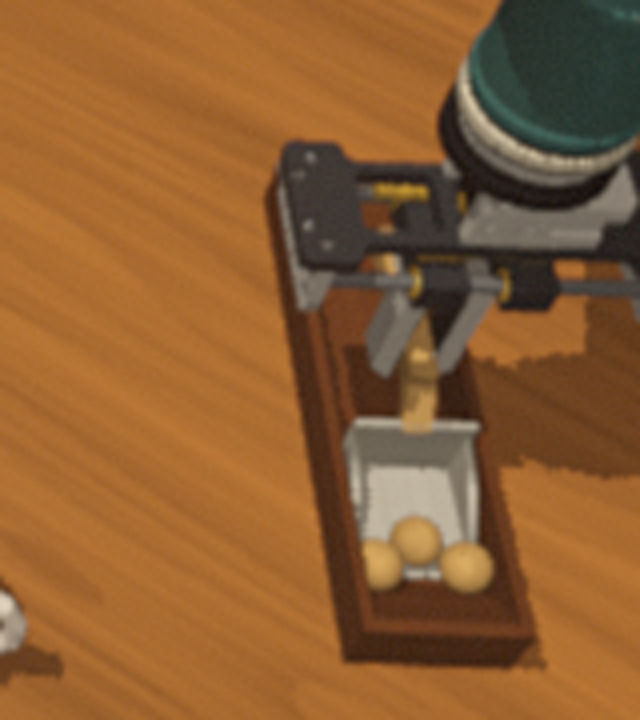

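Emit:
play_rows([
  {"x": 0.0033,"y": 0.0022,"z": 0,"rx": 0,"ry": 0,"rz": 0,"hand": 0.01},
  {"x": 0.0025,"y": 0.0017,"z": 0,"rx": 0,"ry": 0,"rz": 0,"hand": 0.01},
  {"x": 0,"y": 0,"z": 0,"rx": 0,"ry": 0,"rz": 0,"hand": 0.01},
])

```text
time: 18.62
tool_pos: [0.5065, 0.3078, 0.0515]
ee_rot: [-1.581, 0.002, -0.974]
wrist_force: [-10.2, -7.6, 14.3]
width: 0.0158
```

```bash
python3 - <<'E'
from h import *
s=snap('top');q=snap('scene');crop(q,'c3.png',400,220,560,400,4)
print(robot.get_obs()['tool_pos'],robot.get_obs()['wrist_force'],tro(robot.get_obs()['tool_pos']))
E
```

```text
[0.50651536 0.30776288 0.05143938] [-10.31233572  -7.33207322  14.01226979] [0.00292303 0.0023225 ]
```

View pics/c3.png

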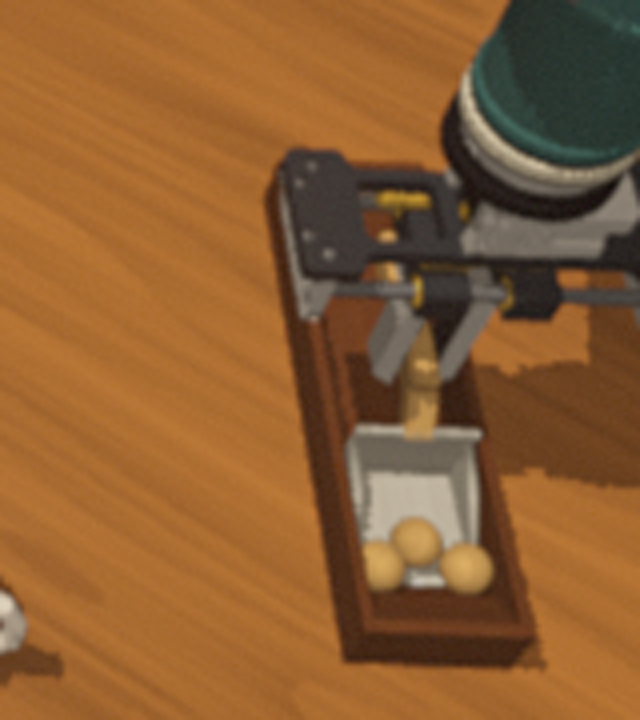

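Emit:
play_rows([
  {"x": -0.004,"y": -0.0027,"z": -0.003,"rx": 0.067,"ry": -0.0995,"rz": 0,"hand": 0.01},
  {"x": -0.0044,"y": -0.003,"z": -0.003,"rx": 0.067,"ry": -0.0995,"rz": 0,"hand": 0.01},
  {"x": -0.0044,"y": -0.003,"z": -0.002,"rx": 0.067,"ry": -0.0995,"rz": 0,"hand": 0.01},
  {"x": 0,"y": 0,"z": 0.003,"rx": 0,"ry": 0,"rz": 0,"hand": 0.01},
])

```text
time: 19.23
tool_pos: [0.4919, 0.299, 0.0405]
ee_rot: [-1.222, 0.003, -0.973]
wrist_force: [-1.4, 0.1, -1.9]
width: 0.0159
```

```bash
python3 - <<'E'
from h import *
s=snap('top');q=snap('scene');crop(q,'c4.png',400,220,560,400,4)
print(robot.get_obs()['tool_pos'],robot.get_obs()['wrist_force'],tro(robot.get_obs()['tool_pos']))
E
```

```text
[0.49711351 0.30136722 0.04522111] [ 0.95216697 -0.32026373 -0.86874555] [-0.00844794  0.00230713]
```

View pics/c4.png

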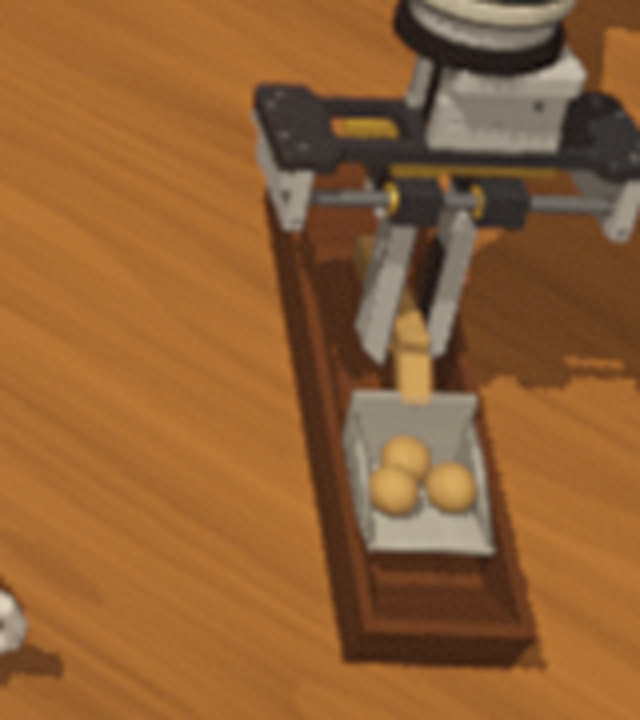

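Emit:
play_rows([
  {"x": 0,"y": 0,"z": 0.012,"rx": 0,"ry": 0,"rz": 0,"hand": 0.01},
  {"x": 0,"y": 0,"z": 0.022,"rx": 0,"ry": 0,"rz": 0,"hand": 0.01},
  {"x": 0,"y": 0,"z": 0.03,"rx": 0,"ry": 0,"rz": 0,"hand": 0.01},
  {"x": 0.002,"y": -0.01,"z": 0.03,"rx": 0,"ry": 0,"rz": 0.02,"hand": 0.01},
  {"x": 0.005,"y": -0.02,"z": 0.015,"rx": 0,"ry": 0,"rz": 0.05,"hand": 0.01},
  {"x": 0.009,"y": -0.03,"z": 0.005,"rx": 0,"ry": 0,"rz": 0.08,"hand": 0.01},
  {"x": 0.012,"y": -0.039,"z": 0,"rx": 0,"ry": 0,"rz": 0.09,"hand": 0.01},
  {"x": 0.014,"y": -0.044,"z": 0,"rx": 0,"ry": 0,"rz": 0.1,"hand": 0.01},
])

```text
time: 20.32
tool_pos: [0.5403, 0.1572, 0.1608]
ee_rot: [-1.212, -0.002, -0.628]
wrist_force: [0.1, 0.4, -2.3]
width: 0.0155
```

Emit:
play_rows([
  {"x": 0.014,"y": -0.044,"z": 0,"rx": 0,"ry": 0,"rz": 0.1,"hand": 0.01},
  {"x": 0.014,"y": -0.044,"z": 0,"rx": 0,"ry": 0,"rz": 0.1,"hand": 0.01},
  {"x": 0.014,"y": -0.044,"z": 0,"rx": 0,"ry": 0,"rz": 0.1,"hand": 0.01},
  {"x": 0.012,"y": -0.037,"z": 0,"rx": 0,"ry": 0,"rz": 0.09,"hand": 0.01},
  {"x": 0.01,"y": -0.03,"z": 0,"rx": 0,"ry": 0,"rz": 0.07,"hand": 0.01},
  {"x": 0.007,"y": -0.021,"z": 0,"rx": 0,"ry": 0,"rz": 0.05,"hand": 0.01},
  {"x": 0.005,"y": -0.016,"z": 0,"rx": 0,"ry": 0,"rz": 0.034,"hand": 0.01},
  {"x": 0.003,"y": -0.009,"z": 0,"rx": 0,"ry": 0,"rz": 0,"hand": 0.01},
])

```text
time: 21.32
tool_pos: [0.6193, -0.0888, 0.159]
ee_rot: [-1.216, -0.001, -0.09]
wrist_force: [-0.3, 0.4, -1.7]
width: 0.0156
```

```bash
python3 - <<'E'
from h import *
s=snap('top');q=snap('scene');crop(q,'d1.png',300,180,460,330,4);crop(s,'d2.png',200,180,340,320,4)
o=robot.get_obs();print(o['tool_pos'],o['ee_rot'])
for n,z in(('scene',q),('top',s)):
    X=cloud(z); m=(X[...,2]>0.034)&(X[...,2]<.05); k=m&(np.hypot(X[...,0]-.6266,X[...,1]-.038)<.075); print(n,cv2.minAreaRect(X[k][:,:2].astype(np.float32)))
E
```

```text
[ 0.61852689 -0.08825959  0.15853447] [-1.21509188e+00  2.75917496e-04 -9.04143496e-02]
scene ((0.6420029401779175, 0.039209529757499695), (0.07178952544927597, 0.11729840934276581), 84.56173706054688)
top ((0.6422711610794067, 0.036504752933979034), (0.06985906511545181, 0.11730380356311798), 84.31892395019531)
```

View pics/d1.png

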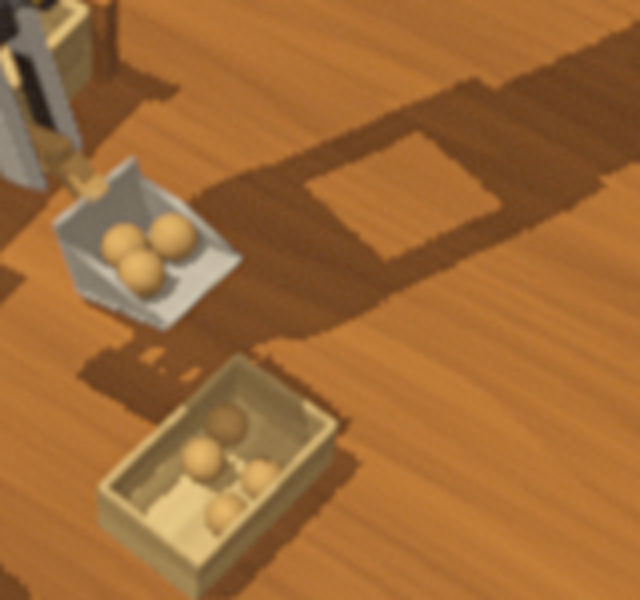

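View pics/d2.png

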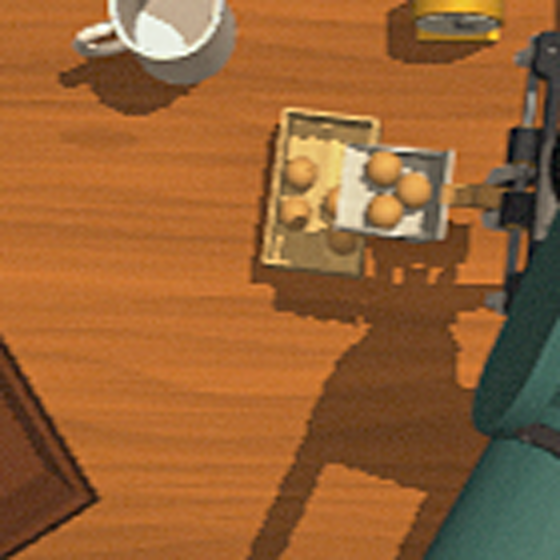

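Emit:
play_rows([
  {"x": 0.005,"y": 0.0015,"z": -0.017,"rx": -0.065,"ry": 0.006,"rz": 0,"hand": 0.01},
  {"x": 0.006,"y": 0.0015,"z": -0.02,"rx": -0.065,"ry": 0.006,"rz": 0,"hand": 0.01},
  {"x": 0.004,"y": 0.0015,"z": -0.02,"rx": -0.065,"ry": 0.006,"rz": 0,"hand": 0.01},
  {"x": 0,"y": 0.0015,"z": -0.012,"rx": -0.065,"ry": 0.006,"rz": 0,"hand": 0.01},
  {"x": 0,"y": 0.002,"z": 0.004,"rx": -0.05,"ry": 0.005,"rz": 0,"hand": 0.01},
  {"x": 0,"y": 0.002,"z": 0.005,"rx": -0.05,"ry": 0.005,"rz": 0,"hand": 0.01},
  {"x": 0,"y": 0.002,"z": 0.003,"rx": -0.04,"ry": 0.004,"rz": 0,"hand": 0.01},
  {"x": 0,"y": 0.002,"z": 0.003,"rx": -0.04,"ry": 0.004,"rz": 0,"hand": 0.01},
])

```text
time: 22.42
tool_pos: [0.6324, -0.0717, 0.1049]
ee_rot: [-1.656, 0.003, -0.09]
wrist_force: [0.5, 0.3, -1.5]
width: 0.0162
```

Emit:
play_rows([
  {"x": 0,"y": 0.002,"z": 0.003,"rx": -0.04,"ry": 0.004,"rz": 0,"hand": 0.01},
  {"x": 0,"y": 0.0025,"z": 0.004,"rx": -0.05,"ry": 0.005,"rz": 0,"hand": 0.01},
  {"x": 0,"y": 0.0025,"z": 0.004,"rx": -0.05,"ry": 0.005,"rz": 0,"hand": 0.01},
  {"x": 0,"y": 0.003,"z": 0.0045,"rx": -0.05,"ry": 0.005,"rz": 0,"hand": 0.01},
  {"x": 0,"y": 0.003,"z": 0.0045,"rx": -0.05,"ry": 0.005,"rz": 0,"hand": 0.01},
  {"x": 0,"y": 0.003,"z": 0.0045,"rx": -0.05,"ry": 0.005,"rz": 0,"hand": 0.01},
  {"x": 0,"y": 0.003,"z": 0.0045,"rx": -0.05,"ry": 0.005,"rz": 0,"hand": 0.01},
])

```text
time: 23.3
tool_pos: [0.6323, -0.0525, 0.1339]
ee_rot: [-1.998, 0.006, -0.092]
wrist_force: [-0.3, 0.3, -1.6]
width: 0.0156
```

```bash
python3 - <<'E'
from h import *
s=snap('top');q=snap('scene');crop(q,'d3.png',300,180,460,330,4)
o=robot.get_obs();print(o['tool_pos'],o['ee_rot'])
E
```

```text
[ 0.63249507 -0.05134463  0.13330808] [-1.99597084  0.00640903 -0.08940634]
```

View pics/d3.png

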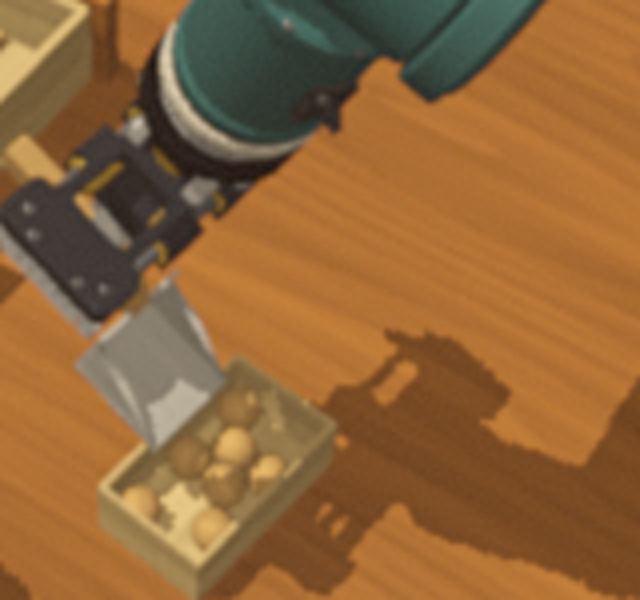

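Emit:
play_rows([
  {"x": 0,"y": -0.005,"z": 0.015,"rx": 0.106,"ry": -0.0095,"rz": 0,"hand": 0.01},
  {"x": 0,"y": -0.005,"z": 0.01,"rx": 0.106,"ry": -0.0095,"rz": 0,"hand": 0.01},
  {"x": 0,"y": -0.003,"z": 0.01,"rx": 0.106,"ry": -0.0095,"rz": 0,"hand": 0.01},
  {"x": -0.006,"y": 0,"z": 0.005,"rx": 0.106,"ry": -0.0095,"rz": 0,"hand": 0.01},
  {"x": -0.01,"y": 0.011,"z": 0,"rx": 0,"ry": 0,"rz": -0.08,"hand": 0.01},
  {"x": -0.022,"y": 0.04,"z": 0,"rx": 0,"ry": 0,"rz": -0.12,"hand": 0.01},
  {"x": -0.024,"y": 0.043,"z": 0,"rx": 0,"ry": 0,"rz": -0.12,"hand": 0.01},
  {"x": -0.024,"y": 0.043,"z": 0,"rx": 0,"ry": 0,"rz": -0.12,"hand": 0.01},
])

```text
time: 24.4
tool_pos: [0.5454, 0.0711, 0.1736]
ee_rot: [-1.57, 0.007, -0.534]
wrist_force: [0.9, -0.1, -0.8]
width: 0.0159
```

Emit:
play_rows([
  {"x": -0.024,"y": 0.043,"z": 0,"rx": 0,"ry": 0,"rz": -0.12,"hand": 0.01},
  {"x": -0.024,"y": 0.043,"z": 0,"rx": 0,"ry": 0,"rz": -0.12,"hand": 0.01},
  {"x": -0.024,"y": 0.043,"z": 0,"rx": 0,"ry": 0,"rz": -0.12,"hand": 0.01},
  {"x": -0.018,"y": 0.04,"z": 0,"rx": 0,"ry": 0,"rz": -0.084,"hand": 0.01},
  {"x": -0.01,"y": 0.018,"z": 0,"rx": 0,"ry": 0,"rz": 0,"hand": 0.01},
  {"x": 0,"y": 0,"z": 0,"rx": 0,"ry": 0,"rz": 0,"hand": 0.01},
  {"x": 0,"y": 0,"z": 0,"rx": 0,"ry": 0,"rz": 0,"hand": 0.01},
])

```text
time: 25.28
tool_pos: [0.4466, 0.2563, 0.1733]
ee_rot: [-1.572, 0.007, -0.974]
wrist_force: [0.1, 0.3, -0.5]
width: 0.016
```

```bash
python3 - <<'E'
from h import *
o=robot.get_obs();print(o['tool_pos'],o['ee_rot'],tro(o['tool_pos']))
s=snap('top');q=snap('scene');crop(q,'d4.png',300,180,560,400,3)
E
```

```text
[0.44656562 0.25631337 0.17328654] [-1.57156221  0.00712438 -0.97365533] [-0.07557112 -0.00660449]
```

View pics/d4.png

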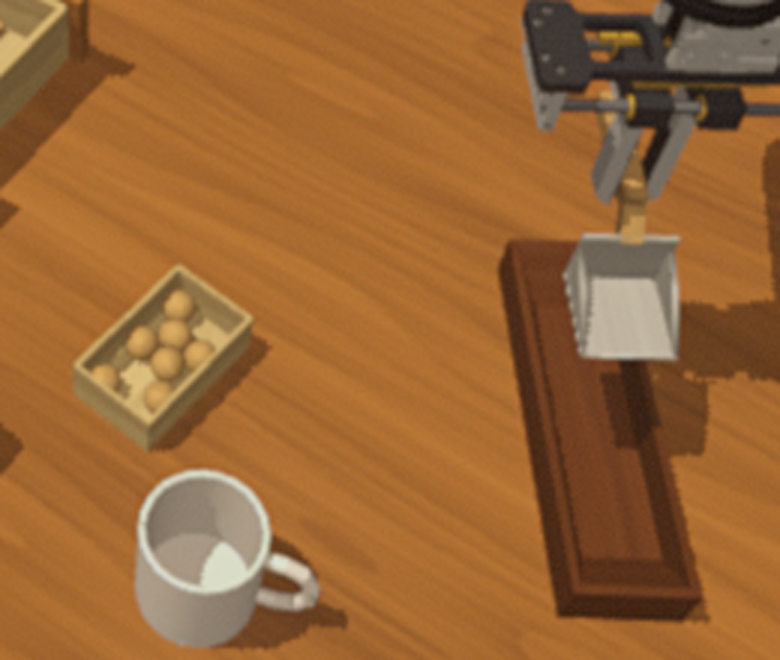

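Emit:
play_rows([
  {"x": 0,"y": 0.0105,"z": -0.02,"rx": 0,"ry": 0,"rz": 0,"hand": 0.01},
  {"x": 0,"y": 0,"z": -0.04,"rx": 0,"ry": 0,"rz": 0,"hand": 0.01},
  {"x": 0,"y": 0,"z": -0.035,"rx": 0,"ry": 0,"rz": 0,"hand": 0.01},
  {"x": 0,"y": 0,"z": -0.015,"rx": 0,"ry": 0,"rz": 0,"hand": 0.01},
  {"x": 0,"y": 0,"z": -0.006,"rx": 0,"ry": 0,"rz": 0,"hand": 0.01},
  {"x": 0,"y": 0,"z": -0.0055,"rx": 0,"ry": 0,"rz": 0,"hand": 0.01},
  {"x": 0,"y": 0,"z": 0,"rx": 0,"ry": 0,"rz": 0,"hand": 0.01},
  {"x": 0,"y": 0,"z": 0,"rx": 0,"ry": 0,"rz": 0,"hand": 0.01},
])

```text
time: 26.38
tool_pos: [0.4469, 0.2678, 0.0525]
ee_rot: [-1.57, 0.007, -0.973]
wrist_force: [-0.5, 0.9, -1.2]
width: 0.0159
```

```bash
python3 - <<'E'
from h import *
o=robot.get_obs();print(o['tool_pos'],o['ee_rot'],o['wrist_force'],tro(o['tool_pos']))
s=snap('top');q=snap('scene');crop(q,'d5.png',400,220,560,400,4)
E
```

```text
[0.44686429 0.26780165 0.05251506] [-1.57010874  0.00721185 -0.97290215] [-0.49431907  0.92275216 -1.21723837] [-0.06887515  0.00273541]
```

View pics/d5.png

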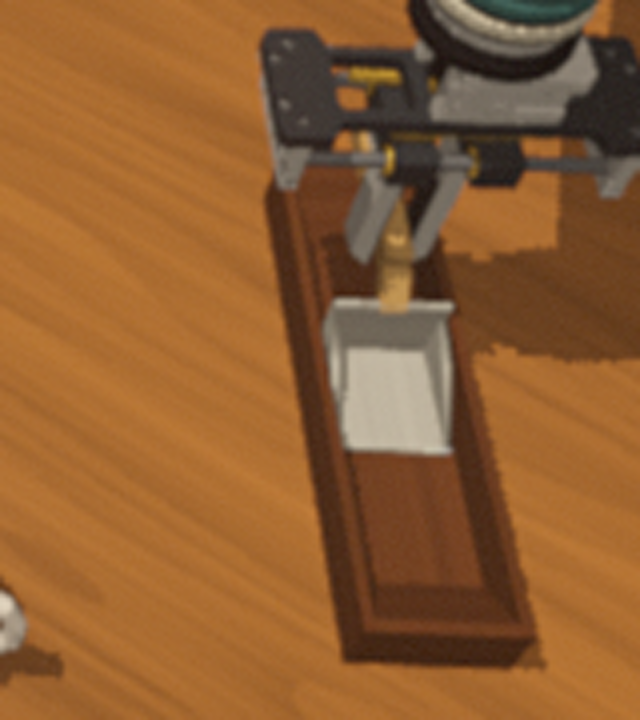

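Emit:
play_rows([
  {"x": 0,"y": 0,"z": -0.001,"rx": 0,"ry": 0,"rz": 0,"hand": 0.01},
  {"x": 0,"y": 0,"z": 0,"rx": 0,"ry": 0,"rz": 0,"hand": 0.03},
  {"x": 0,"y": 0,"z": 0,"rx": 0,"ry": 0,"rz": 0,"hand": 0.06},
  {"x": 0,"y": 0,"z": 0,"rx": 0,"ry": 0,"rz": 0,"hand": 0.06},
  {"x": 0,"y": 0,"z": 0,"rx": 0,"ry": 0,"rz": 0,"hand": 0.06},
])

```text
time: 27.1
tool_pos: [0.4463, 0.2675, 0.0505]
ee_rot: [-1.572, 0.007, -0.973]
wrist_force: [0.1, 0.6, -0.2]
width: 0.0524
```

Emit:
play_rows([
  {"x": 0,"y": 0,"z": 0.02,"rx": 0,"ry": 0,"rz": 0,"hand": 0.06},
  {"x": 0,"y": 0,"z": 0.04,"rx": 0,"ry": 0,"rz": 0,"hand": 0.06},
  {"x": 0,"y": 0,"z": 0.05,"rx": 0,"ry": 0,"rz": 0,"hand": 0.07},
  {"x": 0,"y": 0,"z": 0.04,"rx": 0,"ry": 0,"rz": 0,"hand": 0.09},
  {"x": 0,"y": -0.02,"z": 0.0,"rx": 0,"ry": 0,"rz": 0,"hand": 0.094},
  {"x": 0,"y": -0.04,"z": 0.0,"rx": 0,"ry": 0,"rz": 0,"hand": 0.094},
  {"x": 0,"y": -0.05,"z": 0.0,"rx": 0,"ry": 0,"rz": 0,"hand": 0.094},
  {"x": 0,"y": -0.05,"z": 0.0,"rx": 0,"ry": 0,"rz": 0,"hand": 0.094},
])

```text
time: 28.1
tool_pos: [0.445, 0.1053, 0.1984]
ee_rot: [-1.575, 0.009, -0.973]
wrist_force: [1.0, 0.4, 0.1]
width: 0.0938
```

```bash
python3 - <<'E'
from h import *
o=robot.get_obs();print(o['tool_pos'],o['ee_rot'],o['width'])
s=snap('top','e1.png');q=snap('scene');crop(q,'d6.png',300,180,560,400,3)
for n,z in(('scene',q),('top',s)):
    X=cloud(z); m=(X[...,2]>0.034)&(X[...,2]<.05); k=m&(np.hypot(X[...,0]-.642,X[...,1]-.038)<.075); print(n,cv2.minAreaRect(X[k][:,:2].astype(np.float32)))
    # chest/drawer
    for nm,m in(('roof',(abs(X[...,2]-.1)<.008)&(X[...,0]>.63)&(abs(X[...,1]+.29)<.14)),
      ('drawerfloor+rails',(X[...,2]>.005)&(X[...,2]<.035)&(X[...,0]>.40)&(X[...,0]<.62)&(abs(X[...,1]+.3)<.098)),
      ('rail',(X[...,2]>.0265)&(X[...,2]<.036)&(X[...,0]>.43)&(X[...,0]<.60)&(abs(X[...,1]+.3)<.07))):
        print(n,nm,m.sum(),cv2.minAreaRect(X[m][:,:2].astype(np.float32)),np.median(X[m][:,2]))
E
```

```text
[0.44498511 0.10533088 0.19840671] [-1.57491596  0.00851306 -0.97280851] 0.09382067562074627
scene ((0.6429291367530823, 0.03889261186122894), (0.07231105118989944, 0.11755084246397018), 84.75886535644531)
scene roof 9356 ((0.7454982399940491, -0.290019154548645), (0.23857556283473969, 0.24463851749897003), 2.026865243911743) 0.10094502867394578
scene drawerfloor+rails 2173 ((0.5128485560417175, -0.31448274850845337), (0.1253112554550171, 0.16853848099708557), 1.2562556266784668) 0.02362871583652193
scene rail 447 ((0.5123884081840515, -0.2995161712169647), (0.12467669695615768, 0.1381293684244156), 1.0389124155044556) 0.030956858684496824
top ((0.6422343254089355, 0.03652465343475342), (0.07062331587076187, 0.11716807633638382), 84.11946105957031)
top roof 6759 ((0.7454118728637695, -0.29245877265930176), (0.23839884996414185, 0.2408406138420105), 2.2744081020355225) 0.09975481293613764
top drawerfloor+rails 3707 ((0.5111095309257507, -0.3009776175022125), (0.1940365433692932, 0.21763388812541962), 89.98644256591797) 0.02220755357377424
top rail 440 ((0.5154358148574829, -0.30028873682022095), (0.16717800498008728, 0.13748134672641754), 0.4877409338951111) 0.029304960187306328
```

View pics/d6.png

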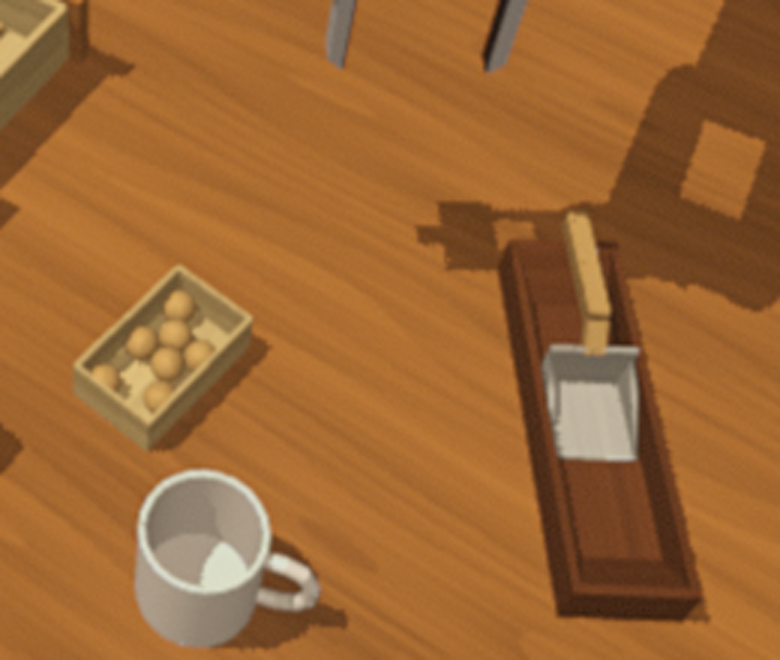

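View pics/e1.png

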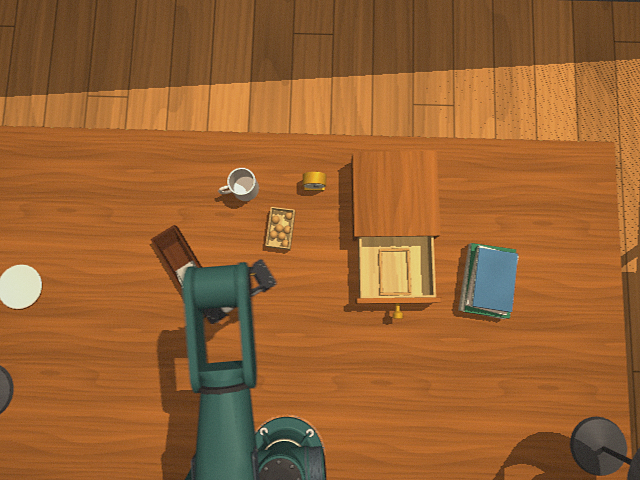

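```bash
python3 - <<'E'
from h import *
s=snap('top');q=snap('scene');crop(s,'e2.png',350,225,450,325,6);crop(q,'e3.png',210,140,340,240,6)
X=cloud(s)
# roof edges fit
for n,z in(('top',s),('scene',q)):
    X=cloud(z); m=(abs(X[...,2]-.1)<.008)&(X[...,0]>.6)&(abs(X[...,1]+.29)<.15)
    P=X[m][:,:2]
    ys=np.linspace(-.39,-.20,20); f=[np.percentile(P[abs(P[:,1]-y)<.005][:,0],2) for y in ys]; print(n,'front edge',np.polyfit(ys,f,1)[0],np.mean(f))
    xs=np.linspace(.66,.83,18); 
    for pc in(2,98):
        f=[np.percentile(P[abs(P[:,0]-x)<.005][:,1],pc) for x in xs]; print('side',np.polyfit(xs,f,1)[0],np.mean(f))
E
```

```text
top front edge -0.04478547970532458 0.6224694848588042
side 0.03765282225349596 -0.4071040562184634
side 0.04682910490156821 -0.17669401949584104
scene front edge -0.039078243480687926 0.6245259894306179
side 0.03899309210828492 -0.40409061295847454
side 0.03948017092548579 -0.17056325670788625
```

View pics/e2.png

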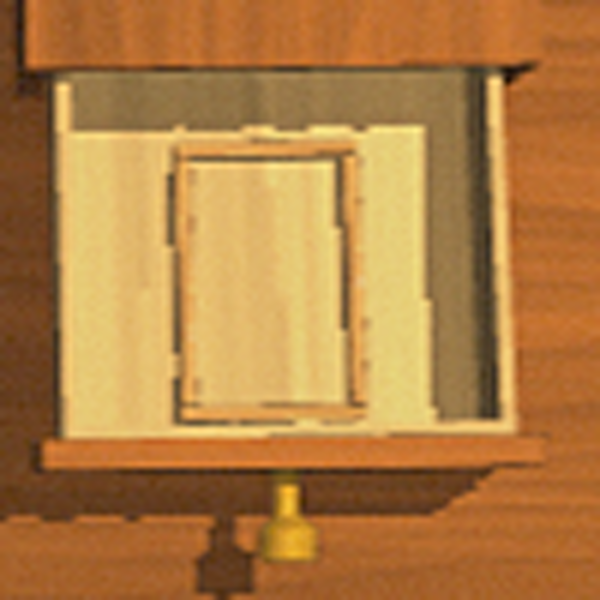

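View pics/e3.png

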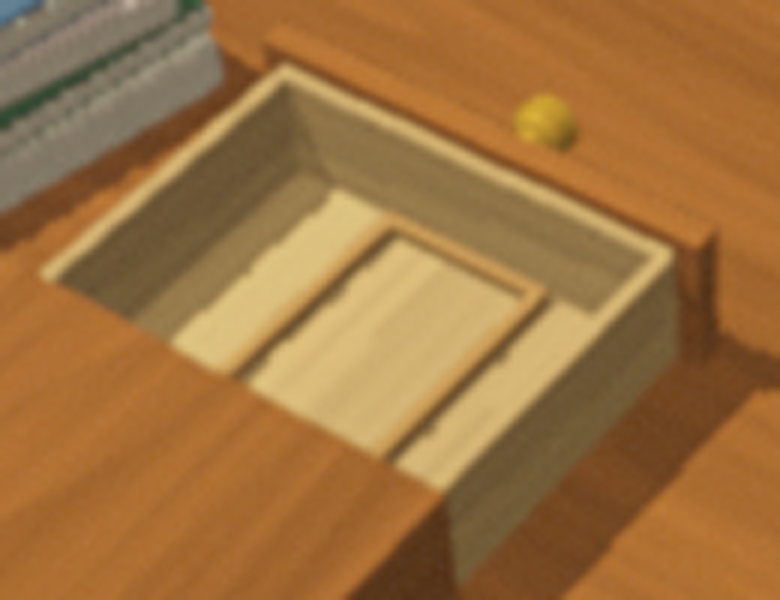

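```bash
cat > pk.py <<'E'
from h import *
def pocket(s,vis=None,zr=.031):
    f=s['color'].astype(int); r,g,b=f[...,0],f[...,1],f[...,2]
    m=((r-g)>38)&(r>110)
    X=cloud(s); H=X[...,2]
    m&=(X[...,0]>.43)&(X[...,0]<.615)&(abs(X[...,1]+.3)<.085)&(H<.05)
    n,l,st,ce=cv2.connectedComponentsWithStats(m.astype(np.uint8),connectivity=8)
    m=l==(1+np.argmax(st[1:,4]))
    v,u=np.nonzero(m)
    P=np.array([ray(s,a,c,zr)[:2] for a,c in zip(u,v)])
    return P,m
E
python3 - <<'E'
from pk import *
for n in('top','scene'):
    s=snap(n);P,m=pocket(s)
    print(n,len(P),cv2.minAreaRect(P.astype(np.float32)))
    im=s['color'][:,:,::-1].copy(); im[m]=(255,0,0); s['color']=im[:,:,::-1]
    if n=='top': crop(s,'e4.png',350,225,450,325,6)
    else: crop(s,'e5.png',210,140,340,240,6)
E
```

```text
top 1399 ((0.5257470607757568, -0.2852518558502197), (0.14323140680789948, 0.12267841398715973), 2.246269941329956)
scene 264 ((0.5148497819900513, -0.2974277138710022), (0.11582266539335251, 0.09069758653640747), 2.1552064418792725)
```

View pics/e4.png

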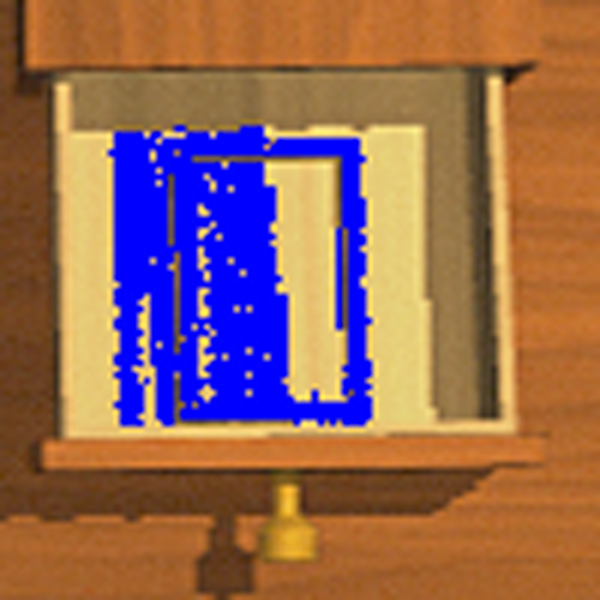

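View pics/e5.png

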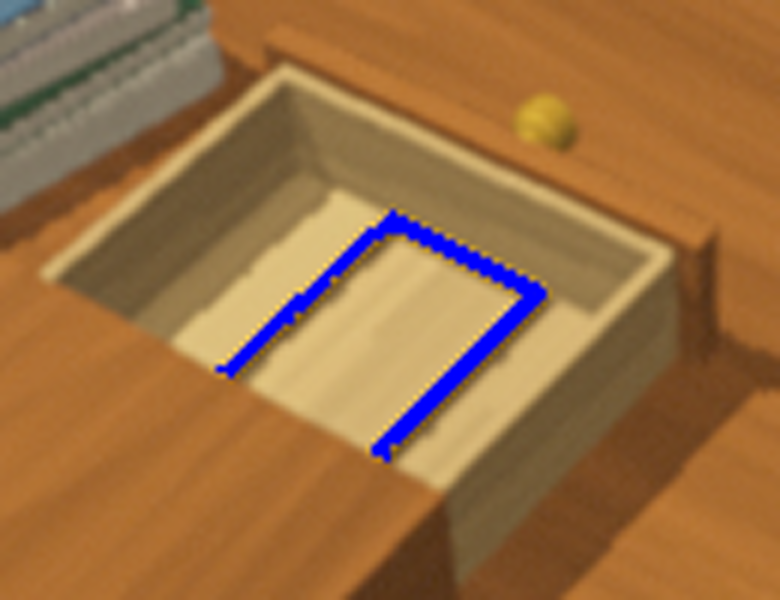

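```bash
sed -i 's/def pocket(s,vis=None,zr=.031):/def pocket(s,th=38,zr=.031):/; s/(r-g)>38/(r-g)>th/' pk.py
python3 - <<'E'
from pk import *
s=snap('top')
for th in(48,54,60):
    P,m=pocket(s,th); print(th,len(P),cv2.minAreaRect(P.astype(np.float32)))
P,m=pocket(s,54);im=s['color'][:,:,::-1].copy(); im[m]=(255,0,0); s['color']=im[:,:,::-1];crop(s,'e6.png',350,225,450,325,6)
E
```

```text
48 174 ((0.5300253033638, -0.2981666922569275), (0.12454821914434433, 0.0877661257982254), 3.4419474601745605)
54 101 ((0.5646262764930725, -0.27599212527275085), (0.05932309105992317, 0.12071710079908371), 48.114871978759766)
60 43 ((0.4594734311103821, -0.3014499545097351), (0.0028673899360001087, 0.08085525780916214), 1.6368643045425415)
```

View pics/e6.png

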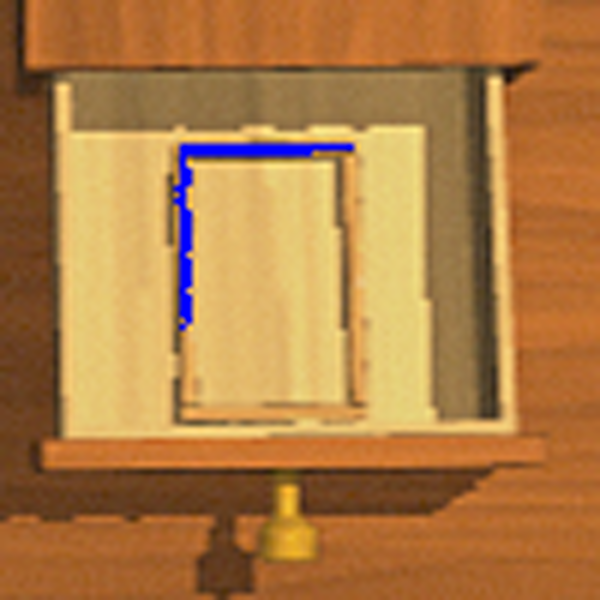

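```bash
python3 - <<'E'
from h import *
s=snap('top')
P=np.array([ray(s,350+u/6-.4,225+v/6-.4,.031)[:2] for u,v in[(176,146),(356,146),(366,418),(180,420)]])
print(P,P.mean(0),cv2.minAreaRect(P.astype(np.float32)))
E
```

```text
[[ 0.58753995 -0.25348496]
 [ 0.59003258 -0.34109703]
 [ 0.45856051 -0.34644885]
 [ 0.45505035 -0.25706302]] [ 0.52279585 -0.29952347] ((0.5230184197425842, -0.29915574193000793), (0.13252799212932587, 0.08945470303297043), 2.248847723007202)
```

Emit:
play_rows([
  {"x": 0.03,"y": -0.01,"z": 0,"rx": -0.007,"ry": -0.005,"rz": -0.13,"hand": 0.094},
  {"x": 0.04,"y": -0.0137,"z": 0,"rx": 0,"ry": 0,"rz": -0.14,"hand": 0.094},
  {"x": 0.05,"y": -0.017,"z": 0,"rx": 0,"ry": 0,"rz": -0.15,"hand": 0.094},
  {"x": 0.045,"y": -0.015,"z": 0,"rx": 0,"ry": 0,"rz": -0.145,"hand": 0.094},
  {"x": 0.0325,"y": -0.012,"z": 0,"rx": 0,"ry": 0,"rz": -0.13,"hand": 0.094},
  {"x": 0,"y": 0,"z": -0.04,"rx": 0,"ry": 0,"rz": 0,"hand": 0.094},
  {"x": 0,"y": 0,"z": -0.04,"rx": 0,"ry": 0,"rz": 0,"hand": 0.094},
  {"x": 0,"y": 0,"z": 0,"rx": 0,"ry": 0,"rz": 0,"hand": 0.094},
])

```text
time: 29.5
tool_pos: [0.6409, 0.0412, 0.1153]
ee_rot: [-1.581, -0.002, -1.666]
wrist_force: [-0.4, 1.4, -0.5]
width: 0.0938
```

```bash
python3 - <<'E'
from h import *
o=robot.get_obs();print(o['tool_pos'],o['ee_rot'],o['width'])
s=snap('top');q=snap('scene');crop(q,'e7.png',300,180,460,330,4)
for n,z in(('scene',q),('top',s)):
    X=cloud(z); m=(X[...,2]>0.034)&(X[...,2]<.05); k=m&(np.hypot(X[...,0]-.642,X[...,1]-.038)<.075); print(n,cv2.minAreaRect(X[k][:,:2].astype(np.float32)))
E
```

```text
[0.64093987 0.04119029 0.11527103] [-1.58130085e+00 -1.64007548e-03 -1.66604588e+00] 0.09375532701352007
scene ((0.6428329944610596, 0.03877923637628555), (0.07176482677459717, 0.11801348626613617), 84.45134735107422)
top ((0.6109020113945007, 0.0395863838493824), (0.07070435583591461, 0.05384210869669914), 84.0451431274414)
```

View pics/e7.png

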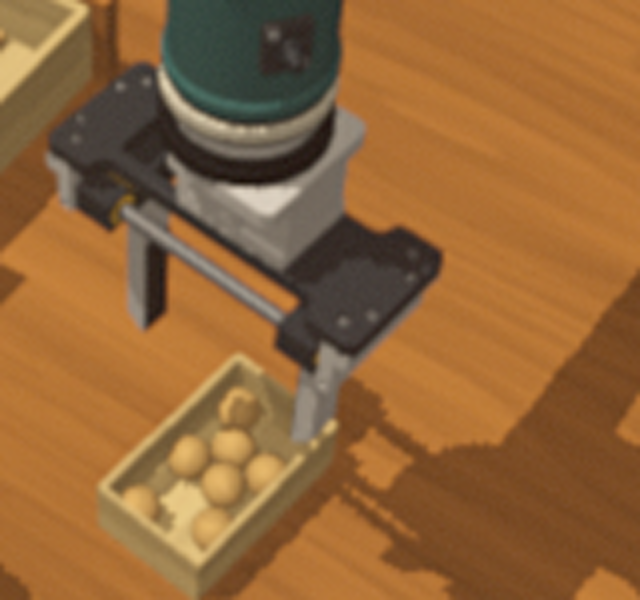

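Emit:
play_rows([
  {"x": 0.0015,"y": -0.0033,"z": -0.02,"rx": -0.001,"ry": -0.01,"rz": -0.002,"hand": 0.094},
  {"x": 0,"y": 0,"z": -0.03,"rx": 0,"ry": 0,"rz": 0,"hand": 0.094},
  {"x": 0,"y": 0,"z": -0.03,"rx": 0,"ry": 0,"rz": 0,"hand": 0.094},
  {"x": 0,"y": 0,"z": -0.019,"rx": 0,"ry": 0,"rz": 0,"hand": 0.094},
  {"x": 0,"y": 0,"z": 0,"rx": 0,"ry": 0,"rz": 0,"hand": 0.094},
  {"x": 0,"y": 0,"z": 0,"rx": 0,"ry": 0,"rz": 0,"hand": 0.094},
])

```text
time: 30.35
tool_pos: [0.6467, 0.0366, 0.0236]
ee_rot: [-1.558, -0.001, -1.67]
wrist_force: [-0.3, 0.3, 0.6]
width: 0.0941
```

Emit:
play_rows([
  {"x": 0,"y": 0,"z": 0,"rx": 0,"ry": 0,"rz": 0,"hand": 0.078},
  {"x": 0,"y": 0,"z": 0,"rx": 0,"ry": 0,"rz": 0,"hand": 0.074},
  {"x": 0,"y": 0,"z": 0,"rx": 0,"ry": 0,"rz": 0,"hand": 0.07},
  {"x": 0,"y": 0,"z": 0,"rx": 0,"ry": 0,"rz": 0,"hand": 0.065},
  {"x": 0,"y": 0,"z": 0,"rx": 0,"ry": 0,"rz": 0,"hand": 0.065},
  {"x": 0,"y": 0,"z": 0,"rx": 0,"ry": 0,"rz": 0,"hand": 0.065},
])

```text
time: 31.1
tool_pos: [0.6459, 0.0373, 0.0224]
ee_rot: [-1.56, 0.001, -1.67]
wrist_force: [0.3, 3.9, 5.1]
width: 0.0699
```

Emit:
play_rows([
  {"x": 0,"y": 0,"z": 0,"rx": 0,"ry": 0,"rz": 0,"hand": 0.06},
  {"x": 0,"y": 0,"z": 0.01,"rx": 0,"ry": 0,"rz": 0,"hand": 0.06},
  {"x": 0,"y": 0,"z": 0.015,"rx": 0,"ry": 0,"rz": 0,"hand": 0.06},
  {"x": 0,"y": 0,"z": 0.025,"rx": 0,"ry": 0,"rz": 0,"hand": 0.06},
  {"x": 0,"y": 0,"z": 0.03,"rx": 0,"ry": 0,"rz": 0,"hand": 0.06},
  {"x": 0,"y": 0,"z": 0.03,"rx": 0,"ry": 0,"rz": 0,"hand": 0.06},
  {"x": 0,"y": 0,"z": 0.01,"rx": 0,"ry": 0,"rz": 0,"hand": 0.06},
])

```text
time: 31.98
tool_pos: [0.6463, 0.0358, 0.1444]
ee_rot: [-1.557, -0.002, -1.671]
wrist_force: [0.3, 0.9, -1.6]
width: 0.0698
```

```bash
python3 - <<'E'
from h import *
o=robot.get_obs();print(o['tool_pos'],o['ee_rot'],o['width'],o['joint_positions'])
s=snap('top');q=snap('scene');crop(q,'e8.png',300,160,460,310,4)
E
```

```text
[0.64625467 0.03575053 0.14441689] [-1.55702091 -0.0018101  -1.67052352] 0.06981711603734507 [-0.03079868  0.31093925  1.22863942 -0.0027548   1.58839583  1.63964514]
```

View pics/e8.png

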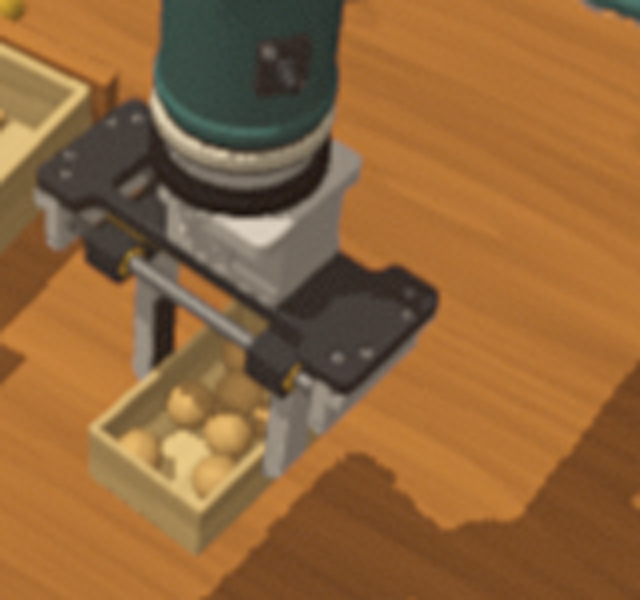

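Emit:
play_rows([
  {"x": -0.005,"y": -0.015,"z": 0.005,"rx": 0,"ry": 0,"rz": 0.01,"hand": 0.06},
  {"x": -0.012,"y": -0.033,"z": 0.005,"rx": 0,"ry": 0,"rz": 0.02,"hand": 0.06},
  {"x": -0.018,"y": -0.05,"z": 0,"rx": 0,"ry": 0,"rz": 0.02,"hand": 0.06},
  {"x": -0.018,"y": -0.05,"z": 0,"rx": 0,"ry": 0,"rz": 0.02,"hand": 0.06},
  {"x": -0.018,"y": -0.05,"z": 0,"rx": 0,"ry": 0,"rz": 0.02,"hand": 0.06},
  {"x": -0.018,"y": -0.05,"z": 0,"rx": 0,"ry": 0,"rz": 0.02,"hand": 0.06},
  {"x": -0.014,"y": -0.041,"z": 0,"rx": 0,"ry": 0,"rz": 0.014,"hand": 0.06},
  {"x": -0.01,"y": -0.029,"z": 0,"rx": 0,"ry": 0,"rz": 0.01,"hand": 0.06},
])

```text
time: 33.08
tool_pos: [0.5296, -0.2839, 0.1498]
ee_rot: [-1.565, -0.0, -1.538]
wrist_force: [-0.1, 0.3, -2.7]
width: 0.0697
```

Emit:
play_rows([
  {"x": -0.006,"y": -0.018,"z": 0,"rx": 0,"ry": 0,"rz": 0,"hand": 0.06},
  {"x": 0,"y": 0,"z": 0,"rx": 0,"ry": 0,"rz": 0,"hand": 0.06},
  {"x": 0,"y": 0,"z": 0,"rx": 0,"ry": 0,"rz": 0,"hand": 0.06},
])

```text
time: 33.45
tool_pos: [0.5264, -0.2985, 0.1511]
ee_rot: [-1.562, 0.0, -1.535]
wrist_force: [0.7, 0.2, -2.4]
width: 0.0695
```

```bash
python3 - <<'E'
from h import *
o=robot.get_obs();print(o['tool_pos'],o['ee_rot'],o['width'])
s=snap('top');q=snap('scene');crop(q,'f1.png',210,110,370,240,4.5);crop(s,'f2.png',340,215,460,325,5)
E
```

```text
[ 0.52638095 -0.29849471  0.1511347 ] [-1.56151529e+00  9.67265226e-05 -1.53513520e+00] 0.06948839417753287
```

View pics/f1.png

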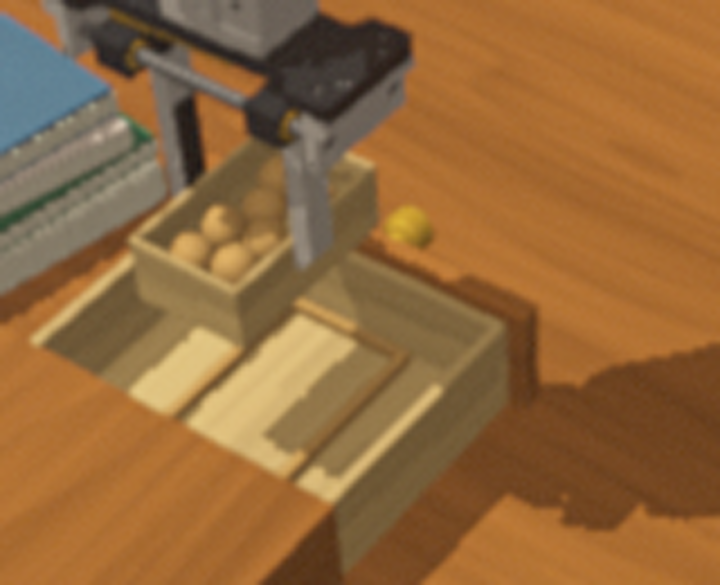

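View pics/f2.png

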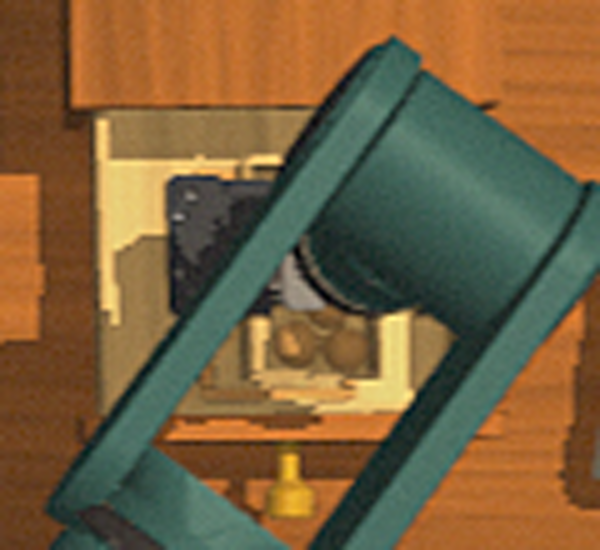

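```bash
python3 - <<'E'
from h import *
q=snap('scene');X=cloud(q)
z=.1687
L,F,R=[ray(q,210+u/4.5-.4,110+v/4.5-.4,z)[:2] for u,v in[(132,238),(240,292),(376,166)]]
print(L,F,R,(L+R)/2,np.linalg.norm(L-F),np.linalg.norm(F-R),np.arctan2(*(F-R)[::-1]))
B=ray(q,210+245/4.5-.4,110+345/4.5-.4,z-.04);print('bottom corner',B)
m=(X[...,2]>z-.006)&(X[...,2]<z+.006)&(np.hypot(X[...,0]-.523,X[...,1]+.298)<.08)
c=q['color'].astype(int); m&=(c[...,0]-c[...,2]>40)
print(m.sum(),cv2.minAreaRect(X[m][:,:2].astype(np.float32)))
cv2.imwrite('pics/f3.png',cv2.resize((m*255).astype(np.uint8)[110:240,210:370],None,fx=4,fy=4))
E
```

```text
[ 0.57919327 -0.33155356] [ 0.57636967 -0.26059535] [ 0.46238454 -0.26652567] [ 0.52078891 -0.29903961] 0.07101437018502214 0.11413928757397614 0.051980323994498014
bottom corner [ 0.57519068 -0.26426936  0.1287    ]
301 ((0.5244269371032715, -0.2982810139656067), (0.117967389523983, 0.07683968544006348), 4.6047868728637695)
```

View pics/f3.png

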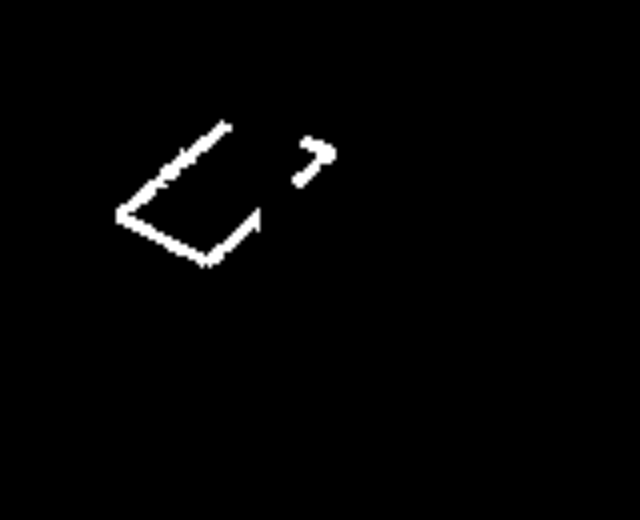

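Emit:
play_rows([
  {"x": 0.0005,"y": 0.0007,"z": -0.015,"rx": 0,"ry": 0,"rz": 0.002,"hand": 0.06},
  {"x": 0,"y": 0,"z": -0.025,"rx": 0,"ry": 0,"rz": 0,"hand": 0.06},
  {"x": 0,"y": 0,"z": -0.025,"rx": 0,"ry": 0,"rz": 0,"hand": 0.06},
  {"x": 0,"y": 0,"z": -0.018,"rx": 0,"ry": 0,"rz": 0,"hand": 0.06},
  {"x": 0,"y": 0,"z": -0.008,"rx": 0,"ry": 0,"rz": 0,"hand": 0.06},
  {"x": 0,"y": 0,"z": 0,"rx": 0,"ry": 0,"rz": 0,"hand": 0.06},
  {"x": 0,"y": 0,"z": 0,"rx": 0,"ry": 0,"rz": 0,"hand": 0.06},
])

```text
time: 34.48
tool_pos: [0.5274, -0.2993, 0.0617]
ee_rot: [-1.559, -0.002, -1.534]
wrist_force: [0.8, -0.5, -1.8]
width: 0.0698
```

```bash
python3 - <<'E'
from h import *
o=robot.get_obs();print(o['tool_pos'],o['ee_rot'],o['wrist_force'])
q=snap('scene');crop(q,'f4.png',210,130,340,240,6)
s=snap('top');crop(s,'f5.png',340,215,460,325,5)
X=cloud(q);z=o['tool_pos'][2]-.0224+.04
m=(X[...,2]>z-.005)&(X[...,2]<z+.005)&(np.hypot(X[...,0]-.523,X[...,1]+.298)<.08)
c=q['color'].astype(int); m&=(c[...,0]-c[...,2]>40)
print(m.sum(),cv2.minAreaRect(X[m][:,:2].astype(np.float32)))
E
```

```text
[ 0.52744843 -0.29933036  0.06172207] [-1.55937527 -0.00243833 -1.5340022 ] [ 0.76531699 -0.52174898 -1.82621049]
222 ((0.5150260925292969, -0.30088555812835693), (0.1368720531463623, 0.07797051221132278), 0.7675355076789856)
```

View pics/f4.png

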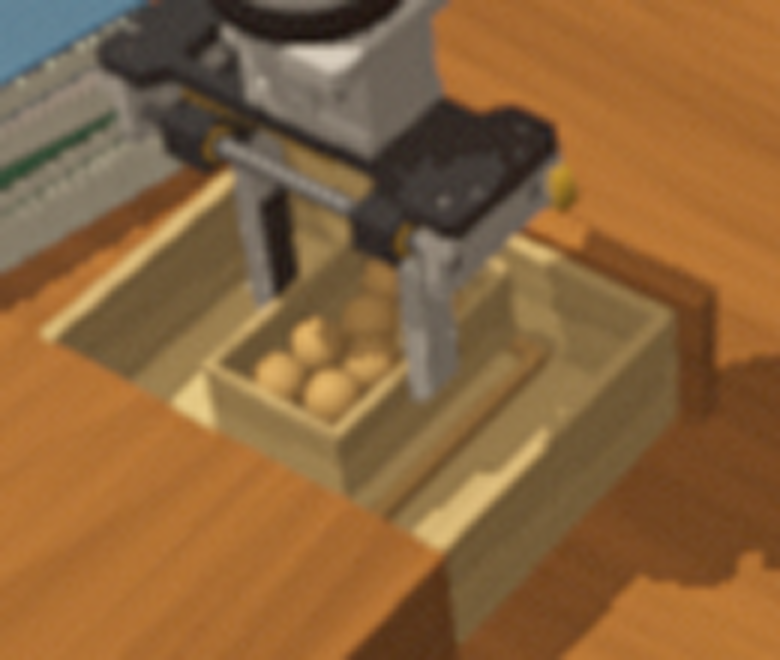

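Emit:
play_rows([
  {"x": -0.0005,"y": 0.0013,"z": -0.003,"rx": 0,"ry": 0,"rz": 0.002,"hand": 0.06},
  {"x": 0,"y": 0,"z": -0.003,"rx": 0,"ry": 0,"rz": 0,"hand": 0.06},
  {"x": 0,"y": 0,"z": -0.002,"rx": 0,"ry": 0,"rz": 0,"hand": 0.06},
  {"x": 0,"y": 0,"z": 0,"rx": 0,"ry": 0,"rz": 0,"hand": 0.06},
])

```text
time: 35.08
tool_pos: [0.526, -0.2974, 0.0521]
ee_rot: [-1.562, -0.001, -1.532]
wrist_force: [0.1, -0.2, -2.2]
width: 0.0699
```

Emit:
play_rows([
  {"x": 0,"y": 0,"z": -0.003,"rx": 0,"ry": 0,"rz": 0,"hand": 0.06},
  {"x": 0,"y": 0,"z": 0,"rx": 0,"ry": 0,"rz": 0,"hand": 0.06},
])

```text
time: 35.33
tool_pos: [0.526, -0.2974, 0.0491]
ee_rot: [-1.562, -0.001, -1.532]
wrist_force: [0.2, 0.3, -2.5]
width: 0.0696
```

Emit:
play_rows([
  {"x": 0,"y": 0,"z": -0.003,"rx": 0,"ry": 0,"rz": 0,"hand": 0.06},
  {"x": 0,"y": 0,"z": 0,"rx": 0,"ry": 0,"rz": 0,"hand": 0.06},
])

```text
time: 35.58
tool_pos: [0.526, -0.2974, 0.0461]
ee_rot: [-1.562, -0.001, -1.532]
wrist_force: [0.2, -0.1, -2.6]
width: 0.0696
```

Emit:
play_rows([
  {"x": 0,"y": 0,"z": -0.0015,"rx": 0,"ry": 0,"rz": 0,"hand": 0.06},
  {"x": 0,"y": 0,"z": 0,"rx": 0,"ry": 0,"rz": 0,"hand": 0.06},
])

```text
time: 35.83
tool_pos: [0.5262, -0.2974, 0.0449]
ee_rot: [-1.561, -0.001, -1.532]
wrist_force: [1.0, -0.2, -3.6]
width: 0.07
```

Emit:
play_rows([
  {"x": 0,"y": 0,"z": -0.0015,"rx": 0,"ry": 0,"rz": 0,"hand": 0.06},
  {"x": 0,"y": 0,"z": 0,"rx": 0,"ry": 0,"rz": 0,"hand": 0.06},
])

```text
time: 36.08
tool_pos: [0.5266, -0.2976, 0.0445]
ee_rot: [-1.56, -0.002, -1.532]
wrist_force: [-1.8, 0.1, 2.2]
width: 0.0698
```

```bash
python3 - <<'E'
from h import *
o=robot.get_obs();print(o['tool_pos'],o['ee_rot'],o['wrist_force'])
q=snap('scene');crop(q,'f6.png',210,130,340,240,6)
E
```

```text
[ 0.52663614 -0.29761419  0.0444766 ] [-1.56005596e+00 -1.51517059e-03 -1.53196703e+00] [-1.84034189  0.08541974  2.2486488 ]
```

View pics/f6.png

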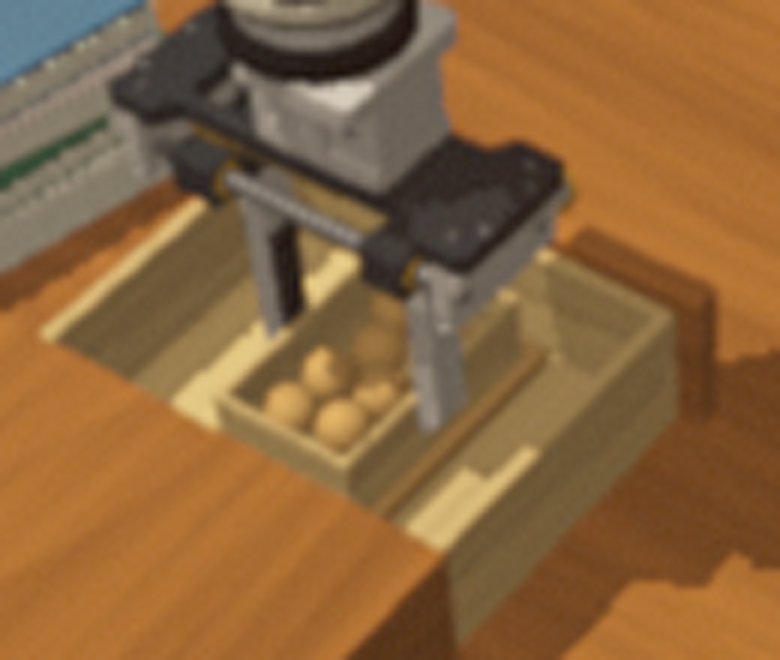

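Emit:
play_rows([
  {"x": 0,"y": 0,"z": 0,"rx": 0,"ry": 0,"rz": 0,"hand": 0.075},
  {"x": 0,"y": 0,"z": 0,"rx": 0,"ry": 0,"rz": 0,"hand": 0.085},
  {"x": 0,"y": 0,"z": 0,"rx": 0,"ry": 0,"rz": 0,"hand": 0.09},
  {"x": 0,"y": 0,"z": 0.01,"rx": 0,"ry": 0,"rz": 0,"hand": 0.09},
  {"x": 0,"y": 0,"z": 0.03,"rx": 0,"ry": 0,"rz": 0,"hand": 0.09},
  {"x": 0,"y": 0,"z": 0.05,"rx": 0,"ry": 0,"rz": 0,"hand": 0.09},
  {"x": 0,"y": 0,"z": 0.05,"rx": 0,"ry": 0,"rz": 0,"hand": 0.09},
  {"x": -0.01,"y": 0.0,"z": 0.03,"rx": 0,"ry": 0,"rz": 0,"hand": 0.09},
])

```text
time: 37.12
tool_pos: [0.5173, -0.298, 0.2178]
ee_rot: [-1.557, -0.005, -1.531]
wrist_force: [-0.0, 0.1, 0.0]
width: 0.09
```

Emit:
play_rows([
  {"x": -0.03,"y": 0.02,"z": 0,"rx": 0,"ry": 0,"rz": 0,"hand": 0.05},
  {"x": -0.04,"y": 0.02,"z": 0,"rx": 0,"ry": 0,"rz": 0,"hand": 0.03},
  {"x": -0.04,"y": 0.02,"z": 0,"rx": 0,"ry": 0,"rz": 0,"hand": 0.0},
  {"x": -0.03,"y": 0.0,"z": 0,"rx": 0,"ry": 0,"rz": 0,"hand": 0.0},
  {"x": 0,"y": 0.0,"z": 0,"rx": 0,"ry": 0,"rz": 0,"hand": 0.0},
  {"x": 0,"y": 0.0,"z": 0,"rx": 0,"ry": 0,"rz": 0,"hand": 0.0},
])

```text
time: 37.88
tool_pos: [0.3769, -0.2378, 0.2141]
ee_rot: [-1.56, -0.002, -1.532]
wrist_force: [0.3, -0.1, -0.7]
width: 0.0336
```

```bash
python3 - <<'E'
from h import *
o=robot.get_obs();print(o['tool_pos'],o['ee_rot'],o['wrist_force'])
q=snap('scene');crop(q,'g1.png',210,130,340,240,6)
s=snap('top');crop(s,'g2.png',340,215,460,325,5)
for n,z in(('scene',q),('top',s)):
    X=cloud(z)
    m=(abs(X[...,2]-.062)<.007)&(abs(X[...,0]-.523)<.07)&(abs(X[...,1]+.298)<.05); print(n,m.sum(),cv2.minAreaRect(X[m][:,:2].astype(np.float32)),np.median(X[m][:,2]))
X=cloud(s); m=(X[...,2]>.05)&(X[...,2]<.1)&(X[...,0]>.40)&(X[...,0]<.455)&(X[...,1]<-.17)&(X[...,1]>-.42)
P=X[m]; print('panel',P.min(0),P.max(0),np.median(P,0))
E
```

```text
[ 0.3769204  -0.23779657  0.21414621] [-1.55970807 -0.00190227 -1.53212314] [ 0.3148451  -0.08919995 -0.67093822]
scene 414 ((0.5178717970848083, -0.297405868768692), (0.1304006576538086, 0.09215644001960754), 1.5094678401947021) 0.06099795523903451
top 162 ((0.5226767063140869, -0.30056148767471313), (0.11451958864927292, 0.070747509598732), 2.013885498046875) 0.06141694396676156
panel [ 0.42871744 -0.41854473  0.05040135] [ 0.4549323  -0.18733885  0.09771397] [ 0.44305601 -0.31415945  0.08568096]
```

View pics/g1.png

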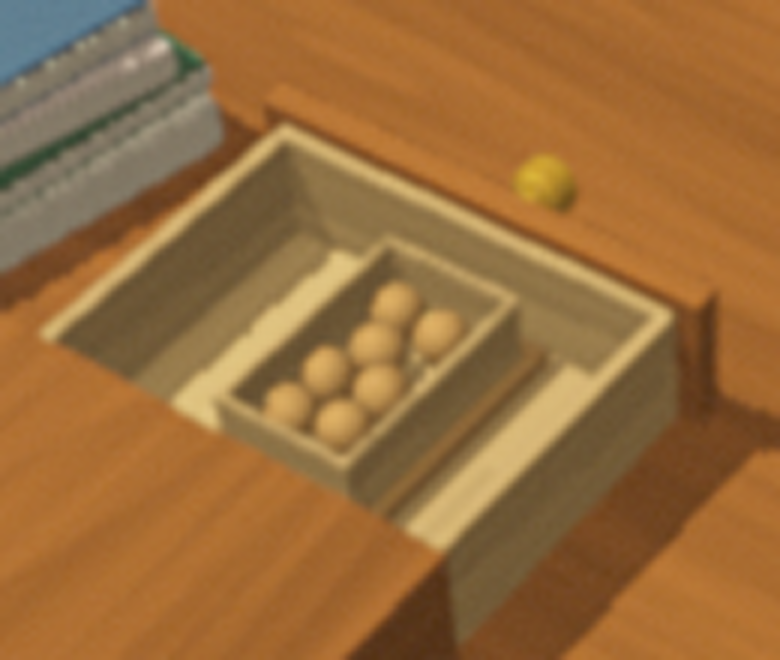

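View pics/g2.png

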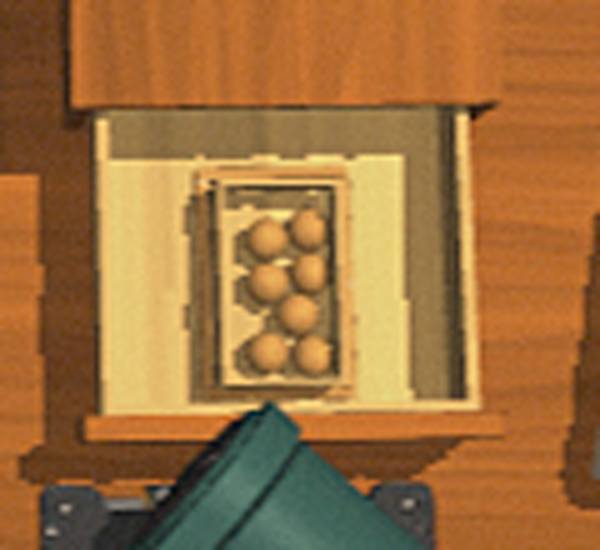

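Emit:
play_rows([
  {"x": 0,"y": -0.005,"z": -0.04,"rx": 0,"ry": 0,"rz": 0,"hand": 0.0},
  {"x": 0,"y": 0,"z": -0.05,"rx": 0,"ry": 0,"rz": 0,"hand": 0.0},
  {"x": 0,"y": 0,"z": -0.045,"rx": 0,"ry": 0,"rz": 0,"hand": 0.0},
  {"x": 0,"y": 0,"z": -0.025,"rx": 0,"ry": 0,"rz": 0,"hand": 0.0},
  {"x": 0,"y": 0,"z": 0,"rx": 0,"ry": 0,"rz": 0,"hand": 0.0},
  {"x": 0.02,"y": 0.001,"z": 0,"rx": 0,"ry": 0,"rz": 0,"hand": 0.0},
  {"x": 0,"y": 0,"z": 0,"rx": 0,"ry": 0,"rz": 0,"hand": 0.0},
])

```text
time: 38.85
tool_pos: [0.3981, -0.2423, 0.0552]
ee_rot: [-1.559, -0.003, -1.531]
wrist_force: [-0.6, -0.2, -0.9]
width: -0.0002
```

```bash
python3 - <<'E'
from h import *
o=robot.get_obs();print(o['tool_pos'],o['ee_rot'],o['wrist_force'],o['width'])
q=snap('scene','h1.png');s=snap('top');crop(s,'h2.png',340,215,460,325,5)
E
```

```text
[ 0.39812236 -0.24234674  0.05516732] [-1.55900648 -0.00292464 -1.53062151] [-0.60989268 -0.17680312 -0.93299332] -0.00015801525190275924
```

View pics/h1.png

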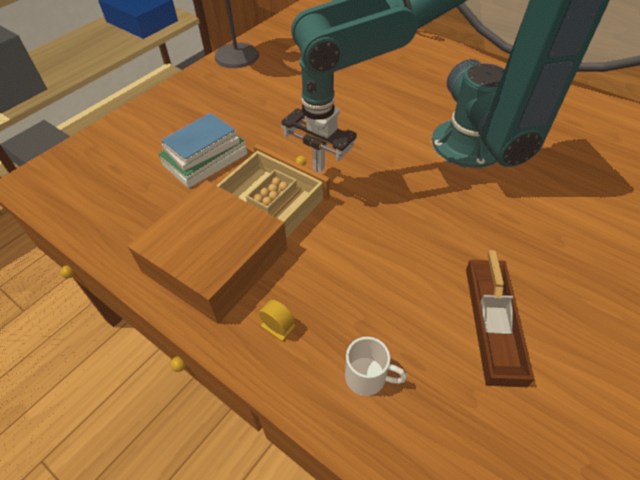

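View pics/h2.png

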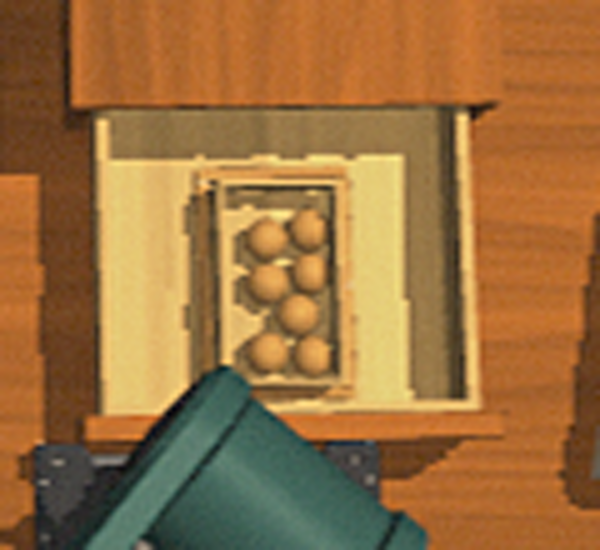

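Emit:
play_rows([
  {"x": 0.015,"y": 0.0006,"z": 0,"rx": 0,"ry": 0,"rz": 0,"hand": 0.0},
  {"x": 0.012,"y": 0.0005,"z": 0,"rx": 0,"ry": 0,"rz": 0,"hand": 0.0},
  {"x": 0.012,"y": 0.0005,"z": 0,"rx": 0,"ry": 0,"rz": 0,"hand": 0.0},
  {"x": 0.015,"y": 0.0006,"z": 0,"rx": 0,"ry": 0,"rz": 0,"hand": 0.0},
  {"x": 0.015,"y": 0.0006,"z": 0,"rx": 0,"ry": 0,"rz": 0,"hand": 0.0},
  {"x": 0.015,"y": 0.0006,"z": 0,"rx": 0,"ry": 0,"rz": 0,"hand": 0.0},
  {"x": 0.015,"y": 0.0006,"z": 0,"rx": 0,"ry": 0,"rz": 0,"hand": 0.0},
  {"x": 0.015,"y": 0.0006,"z": 0,"rx": 0,"ry": 0,"rz": 0,"hand": 0.0},
])

```text
time: 39.95
tool_pos: [0.5112, -0.2368, 0.0534]
ee_rot: [-1.561, -0.001, -1.532]
wrist_force: [-1.3, -1.6, 0.5]
width: 0.0006
```

Emit:
play_rows([
  {"x": 0.015,"y": 0.0006,"z": 0,"rx": 0,"ry": 0,"rz": 0,"hand": 0.0},
  {"x": 0.015,"y": 0.0006,"z": 0,"rx": 0,"ry": 0,"rz": 0,"hand": 0.0},
  {"x": 0.012,"y": 0.0005,"z": 0,"rx": 0,"ry": 0,"rz": 0,"hand": 0.0},
  {"x": 0.01,"y": 0.0004,"z": 0,"rx": 0,"ry": 0,"rz": 0,"hand": 0.0},
])

```text
time: 40.45
tool_pos: [0.563, -0.2347, 0.0534]
ee_rot: [-1.561, -0.001, -1.532]
wrist_force: [-1.0, 0.7, 1.0]
width: 0.0004
```

```bash
python3 - <<'E'
from h import *
o=robot.get_obs();print(o['tool_pos'],o['ee_rot'],o['wrist_force'],o['width'])
q=snap('scene');crop(q,'h3.png',130,90,400,320,2.8);s=snap('top');crop(s,'h4.png',330,130,460,325,3)
E
```

```text
[ 0.56297643 -0.23469764  0.05341212] [-1.56132865e+00 -9.15547427e-04 -1.53184608e+00] [-1.02482141  0.71354652  0.98976789] 0.0003961438820553282
```

View pics/h3.png

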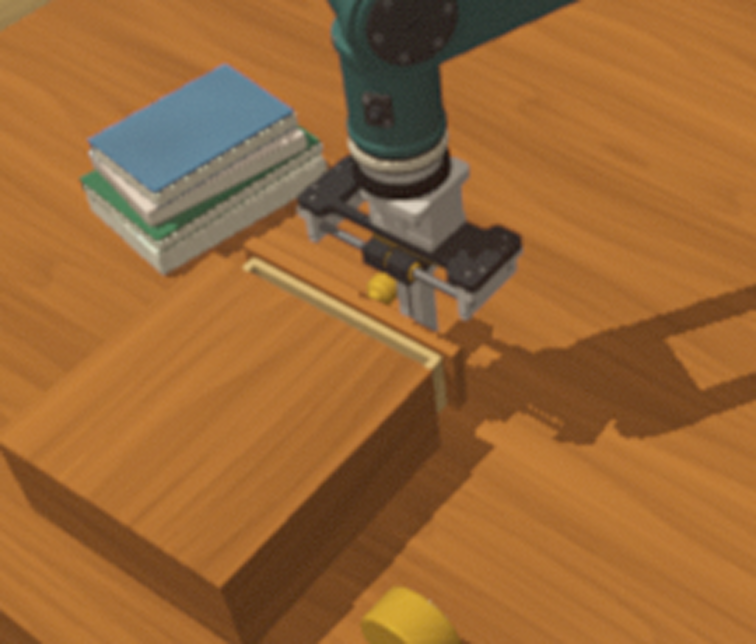

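View pics/h4.png

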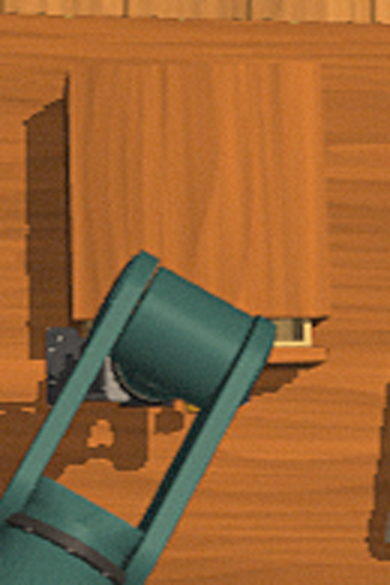

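Emit:
play_rows([
  {"x": 0.007,"y": 0.0003,"z": 0,"rx": 0,"ry": 0,"rz": 0,"hand": 0.0},
  {"x": 0.006,"y": 0.0002,"z": 0,"rx": 0,"ry": 0,"rz": 0,"hand": 0.0},
  {"x": 0.005,"y": 0.0002,"z": 0,"rx": 0,"ry": 0,"rz": 0,"hand": 0.0},
])

```text
time: 40.92
tool_pos: [0.5803, -0.234, 0.0534]
ee_rot: [-1.562, -0.001, -1.532]
wrist_force: [-1.7, -0.2, 0.3]
width: 0.0005
```

Emit:
play_rows([
  {"x": 0.003,"y": 0.0001,"z": 0,"rx": 0,"ry": 0,"rz": 0,"hand": 0.0},
  {"x": 0.003,"y": 0.0001,"z": 0,"rx": 0,"ry": 0,"rz": 0,"hand": 0.0},
])

```text
time: 41.18
tool_pos: [0.5863, -0.2337, 0.0534]
ee_rot: [-1.561, -0.001, -1.532]
wrist_force: [-1.3, 0.8, 0.2]
width: 0.0006
```

Emit:
play_rows([
  {"x": 0.003,"y": 0.0001,"z": 0,"rx": 0,"ry": 0,"rz": 0,"hand": 0.0},
  {"x": 0,"y": 0,"z": 0,"rx": 0,"ry": 0,"rz": 0,"hand": 0.0},
])

```text
time: 41.42
tool_pos: [0.5898, -0.234, 0.0537]
ee_rot: [-1.56, -0.002, -1.532]
wrist_force: [0.4, 0.4, 0.1]
width: 0.0006
```

Emit:
play_rows([
  {"x": 0.002,"y": 0.0001,"z": 0,"rx": 0,"ry": 0,"rz": 0,"hand": 0.0},
  {"x": 0,"y": 0,"z": 0,"rx": 0,"ry": 0,"rz": 0,"hand": 0.0},
])

```text
time: 41.68
tool_pos: [0.5915, -0.2339, 0.0537]
ee_rot: [-1.561, -0.002, -1.532]
wrist_force: [-0.4, -0.2, 0.4]
width: 0.0006
```

Emit:
play_rows([
  {"x": 0.002,"y": 0.0001,"z": 0,"rx": 0,"ry": 0,"rz": 0,"hand": 0.0},
  {"x": 0,"y": 0,"z": 0,"rx": 0,"ry": 0,"rz": 0,"hand": 0.0},
])

```text
time: 41.92
tool_pos: [0.5918, -0.2339, 0.0537]
ee_rot: [-1.565, -0.001, -1.532]
wrist_force: [-5.2, -0.1, 2.5]
width: 0.0006
```

Emit:
play_rows([
  {"x": 0.002,"y": 0.0001,"z": 0,"rx": 0,"ry": 0,"rz": 0,"hand": 0.0},
  {"x": 0,"y": 0,"z": 0,"rx": 0,"ry": 0,"rz": 0,"hand": 0.0},
])

```text
time: 42.18
tool_pos: [0.5918, -0.2339, 0.0537]
ee_rot: [-1.569, -0.001, -1.532]
wrist_force: [-9.6, 0.4, 6.3]
width: 0.0002
```

```bash
python3 - <<'E'
from h import *
o=robot.get_obs();print(o['tool_pos'],o['wrist_force'])
q=snap('scene');crop(q,'h5.png',180,140,330,260,5)
E
```

```text
[ 0.59179086 -0.2338991   0.05370205] [-9.61986319  0.35487302  6.3163463 ]
```

View pics/h5.png

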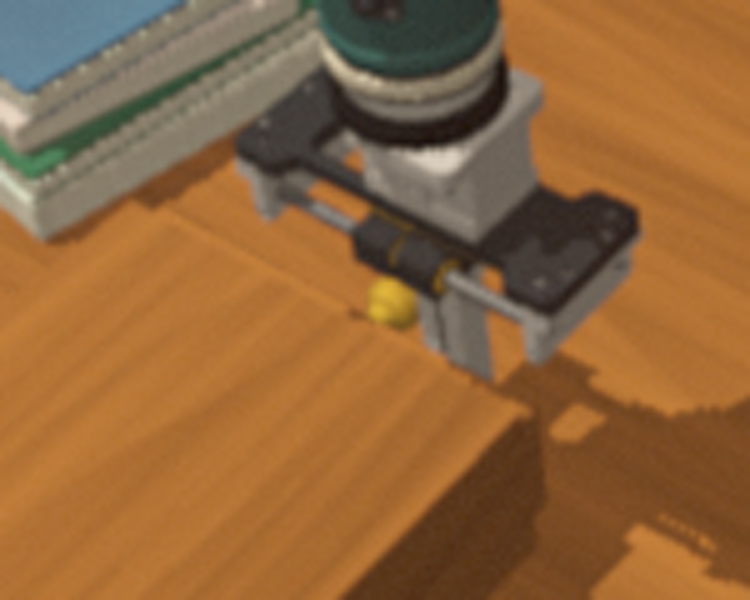

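Hard stop reached, drawer flush. Back away, raise, and check everything.

Emit:
play_rows([
  {"x": -0.01,"y": 0,"z": 0,"rx": 0,"ry": 0,"rz": 0,"hand": 0.0},
  {"x": -0.03,"y": 0,"z": 0,"rx": 0,"ry": 0,"rz": 0,"hand": 0.0},
  {"x": -0.05,"y": 0,"z": 0,"rx": 0,"ry": 0,"rz": 0,"hand": 0.0},
  {"x": -0.05,"y": 0.0,"z": 0.02,"rx": 0,"ry": 0,"rz": 0,"hand": 0.0},
  {"x": -0.05,"y": 0.02,"z": 0.05,"rx": 0,"ry": 0,"rz": 0,"hand": 0.0},
  {"x": -0.02,"y": 0.03,"z": 0.06,"rx": 0,"ry": 0,"rz": 0,"hand": 0.0},
  {"x": 0,"y": 0.03,"z": 0.04,"rx": 0,"ry": 0,"rz": 0,"hand": 0.0},
  {"x": 0,"y": 0,"z": 0,"rx": 0,"ry": 0,"rz": 0,"hand": 0.0},
])

```text
time: 43.22
tool_pos: [0.3969, -0.1595, 0.2143]
ee_rot: [-1.551, -0.006, -1.53]
wrist_force: [0.2, 0.2, -0.1]
width: 0.0001
```

```bash
python3 - <<'E'
from h import *
o=robot.get_obs();print(o['tool_pos'],o['wrist_force'])
q=snap('scene','i1.png');s=snap('top','i2.png');crop(q,'i3.png',440,220,560,400,4)
X=cloud(s);m=(X[...,2]>0.055)&(X[...,2]<.09)&(abs(X[...,0]-.45)<.1)&(abs(X[...,1]-.27)<.1)
print('handle',cv2.minAreaRect(X[m][:,:2].astype(np.float32)),np.median(X[m][:,2]))
X=cloud(q);m=(X[...,2]>0.062)&(X[...,2]<.09)&(abs(X[...,0]-.45)<.1)&(abs(X[...,1]-.27)<.1)
P=X[m];t=np.array([tro(p) for p in P]);print('handle slope',np.polyfit(t[:,0],P[:,2],1),len(P))
E
```

```text
[ 0.39688361 -0.15949264  0.21429595] [ 0.17283161  0.21237699 -0.0744334 ]
handle ((0.4354948401451111, 0.2515203058719635), (0.10399767011404037, 0.03028920106589794), 35.903282165527344) 0.07516604913323732
handle slope [-0.05312954  0.06988349] 384
```

View pics/i1.png

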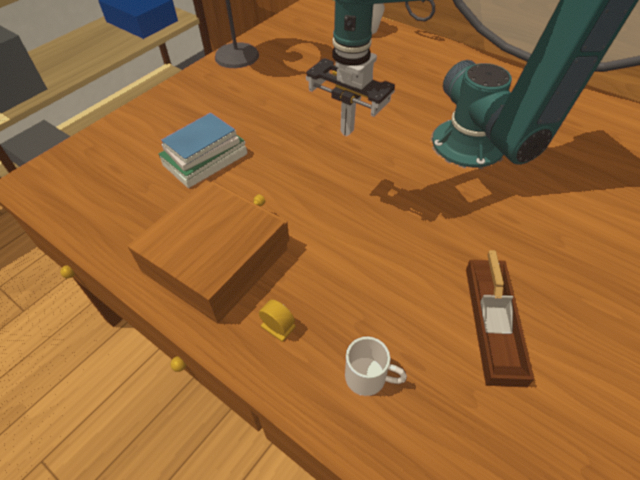

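View pics/i2.png

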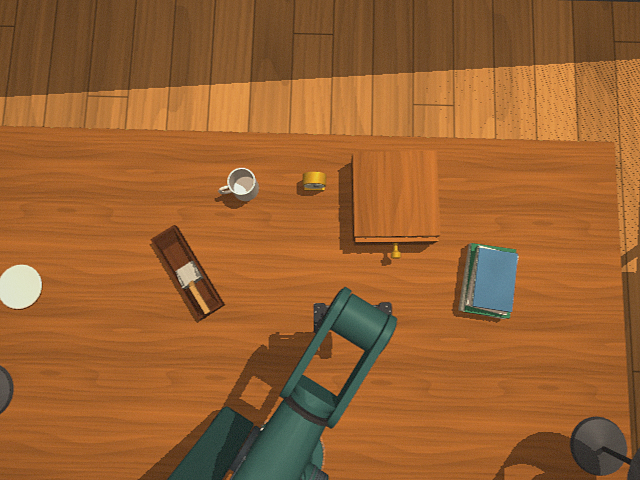

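View pics/i3.png

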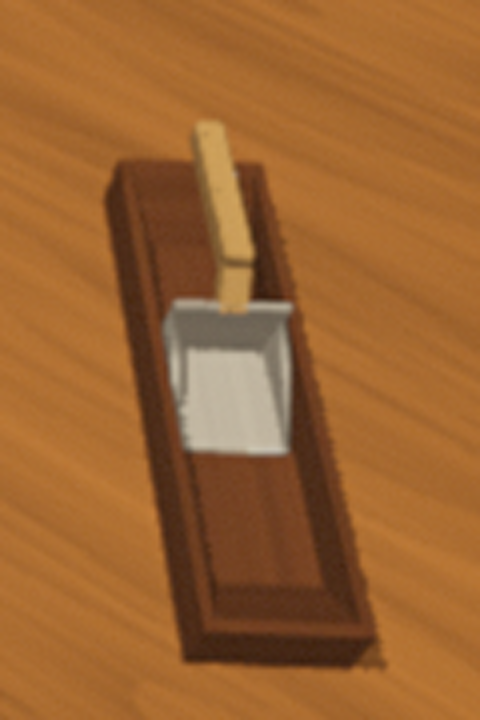

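```bash
python3 - <<'E'
from h import *
for n in('top','scene'):
    q=snap(n);X=cloud(q);m=(X[...,2]>0.05)&(X[...,2]<.09)&(abs(X[...,0]-.45)<.1)&(abs(X[...,1]-.27)<.1)
    P=X[m];t=np.array([tro(p) for p in P])
    for a in np.arange(-.14,-.03,.012):
        k=(abs(t[:,0]-a)<.006)&(abs(t[:,1])<.015)
        if k.sum()>5: print(n,round(a,3),k.sum(),np.percentile(P[k][:,2],[50,80]))
    c=q['color'].astype(int); g=(abs(c[...,0]-c[...,2])<35)&(c.mean(-1)>100)&(X[...,2]<.02)&(abs(X[...,0]-.5)<.08)&(abs(X[...,1]-.31)<.08)
    P=X[g];t=np.array([tro(p) for p in P]);print('pan',len(P),np.polyfit(t[:,0],P[:,2],1),t.min(0),t.max(0))
E
```

```text
top -0.14 14 [0.07621365 0.07806418]
top -0.128 27 [0.07483054 0.07643761]
top -0.116 29 [0.07498519 0.07741606]
top -0.104 29 [0.07570024 0.07961084]
top -0.092 29 [0.07591783 0.07789365]
top -0.08 28 [0.07635867 0.07813564]
top -0.068 27 [0.07656979 0.07989202]
top -0.056 26 [0.07507543 0.07820605]
top -0.044 19 [0.06247758 0.06589708]
top -0.032 6 [0.05483921 0.05614868]
pan 36 [-0.00104951  0.00904372] [-0.02399033 -0.0243021 ] [0.02526062 0.03298992]
scene -0.14 10 [0.07641973 0.07711984]
scene -0.128 42 [0.07657711 0.0781662 ]
scene -0.116 42 [0.07750755 0.07876895]
scene -0.104 43 [0.07688535 0.07852879]
scene -0.092 46 [0.07649771 0.07829541]
scene -0.08 44 [0.07661234 0.07831983]
scene -0.068 45 [0.07670137 0.0781177 ]
scene -0.056 52 [0.07667474 0.07849628]
scene -0.044 80 [0.06575129 0.07166301]
scene -0.032 49 [0.05282906 0.05621095]
pan 673 [-0.03548119  0.00954423] [-0.06382826 -0.02393235] [0.02792589 0.03722976]
```

Handle level at 0.0765 (0.006 + 0.071 expected), so the scoop stands flat. Hand in.

```bash
python3 - <<'E'
from h import *
print(workorder.close_job())
E
```

```text
the job is handed in; nothing more can be done
None
```

I handed the job in at about 43 s of robot time, well inside the 192 s limit, with every step done in the order asked.

- **Balls:** There were 7 at the start. I scooped them in two loads, 4 then 3, into the tray; none was handled with the fingers and none strayed. Between the loads the tray was knocked about 15 mm aside. I measured it again and shifted the second pour to match.
- **Scoop:** It stands on the floor of the empty box. The top of the handle reads level at 0.075–0.077 m in both cameras, and 0.077 m is the figure for standing flat. A first, rougher slope fit showed about 5% tilt, because it included the handle's front face. A fit to the scene camera's pan pixels also gave about 3.5%, against about 0.1% from the top camera; it probably caught the walls, but I did not check that.
- **Tray:** It was lowered into the rails with no sideways contact felt and met the floor at the expected height. In the top view its yaw was 2.0°, against 2.2° for the rails, with the rim about 61 mm above the dresser, as expected. The scene-camera fit of the tray came out too large to use, since it also picked up the surroundings. This check was made before the drawer was shut, so the tray could not be seen afterwards.
- **Drawer:** It was pushed until it stopped moving at about 10 N. The last pictures show it flush.
- **Books, mug and clock:** They look unmoved in the final pictures. I did not measure their positions again.

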